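# Level the tipped tile racks on the chip case

### The arm

A 6-joint arm with a two-finger parallel gripper is mounted at the origin on the work surface. World frame = base frame: x ahead of the robot, y to its left, z up, the work surface at z = 0. Lengths are in m, angles in rad, forces in N, time in s.
With the tool pointing down it reaches from about 0.375 to 0.975 m from the base axis. Payload 3.8 kg.
Tool frame: the origin (TCP) lies on the centre line of the jaws, within the pads' length; the fingertips stand 14 mm ahead of it and the grasp point (between the pads) lies 5 mm behind it; z points along the fingers, x is the direction in which the jaws open and shut, and the axes are right-handed (so a half turn about z gives the same grasp; the last joint's range is limited). The gripper opens to 85 mm and grips with 20 to 120 N. Pads are 22 mm wide; open, the fingers measure 114 mm over their backs; the gripper's body (76 mm by 85 mm) begins 54 mm behind the grasp point. The pads swing forward as they close: fully open they stand 13 mm farther back than shut.
Start: joints at [1.264, 0.264, 1.604, -0, 1.274, -0.037], TCP at [0.18, 0.651, 0.245] pointing down, gripper open.
Joint ranges: [-2.63, 2.63], [-0.94, 2.18], [0.31, 2.57], [-1.31, 4.45], [0, 2.66], [-2.55, 2.55]. Speed limits (rad/s): [2.57, 2.57, 3.14, 3.14, 3.14, 3.14].

### API

Orientations are given as a rotation vector (axis times angle).
In Python, from workcell import bot gives the robot as it stands. The module is installed in compiled form; this text tells all that it offers.
- The arm moves only by the tool arm_command, never from a script. Its argument "steps" is one flat list of numbers, 7 for each row, row after row: the shift along the tool's x, y, z in units of 30 mm (1.0 is 30 mm), then the turn, a rotation vector about the tool's x, y, z in units of 6 degrees (1.0 is 6 degrees), then the opening, from 0 (shut) to 1 (fully open). In form: [tx, ty, tz, ax, ay, az, fingers, tx, ty, tz, ax, ay, az, fingers, ...]. A call has 1 to 10 rows; each row shifts and turns the commanded pose from where the row before left it, along the tool's axes as they then stand; what a row does not reach is not made up. A row lasts 1/8 s, in which the tool goes at most 62.5 mm and 10.7 degrees, less where a joint would pass 70% of its speed; a pose out of reach is approached as far as the arm can. A call is refused whole if a number of a shift passes 1 or a number of a turn 1, either way. A call with a gripper value outside its range is refused whole. The fingers move at their own pace and stop on an object; "squeeze" is the grip in N (left out, the last holds). Time passes only in rows, so rows that do not move let the fingers close. It gives the time, the measured TCP pose, the force and the opening at its end, in the units of the state.
- bot.read_state(): the state, without advancing time (a new reading comes with each control period).
- bot.read_camera(name): name is "side" or "top" or "wrist"; returns a dict with "img" (384x512x3 uint8, red, green, blue), "camera_matrix" (3x3 intrinsics, pixels), "k1" (the pictures are not rectified: a ray, as slopes to the right and down, at radius r is drawn at 1 + k1 r^2 times it, then the intrinsics apply), "pose" (4x4, takes a point from camera to world coordinates); the wrist camera has in their place "T_tool_cam" (4x4, takes a point from camera to tool coordinates, whose origin is the TCP and whose axes are the tool frame's). Camera axes: x right, y down, z forward; pixel columns grow to the right and rows downward; lengths in m; the calibration is good to about 2 mm. A picture is of the moment at which its call begins: read the wrist's pose just before it. There is no depth.
- bot.finish_job(): hands the job in, once; it reports no verdict.
The state is a dict: "time": time; "q": joint angles; "joint_vel": joint speeds; "joint_torque": joint torques, N m; "tool_pos": TCP position; "tcp_rot": TCP orientation; "wrist_force": force on the tool from outside, world axes, zero at the start; "torque": the same for the moment, N m; "width": opening from 0.0 (shut) to 1.0 (fully open).
Only numpy, scipy, OpenCV 4.12 (cv2) and the standard library are available. Lean on these libraries where they do the work, as an engineer would, in place of code of your own. Each camera call takes 0.05 s, during which the arm holds its last target.

### The job

The two maroon tile racks stacked across the narrow blue chip case have tipped, each with one end down on the table. Without picking the racks up, slide each one along until it balances level on the case alone, and only then lay the green pusher bar across the tops of both racks, centred over the case and in line with it, so that the whole stack stands level by itself. Leave the cup, the ashtray and the dice where they are.

Things in the scene. Friction and masses are not known exactly. Their poses are not given: they have to be found in the camera images.
- case: Narrow blue chip case with brass band, 170 mm long (its x axis), 28 mm wide (its y axis), 24 mm high; it is heavy on rubber feet and does not move. Origin at the centre of its underside, z up. The racks lie crosswise on its flat top.
- rack_near: Maroon tile rack over the robot-side (-x) end of the case, 200 mm long (its y axis), 0.57 kg. Section: a ledge 50 mm wide (x -25 to 25) and 12 mm high, and along it a ridge 26 mm wide (x -7 to 19) with a flat top 34 mm above the underside. Origin mid-underside, z up. Starts leaning over the case's edge at 10.6 degrees, +y end on the table. Balance point unseen: 52 to 124 mm from that end.
- rack_far: Second maroon tile rack, same shape, size, weight and axes, over the other (+x) end of the case, leaning the other way: its -y end is on the table. Chips stuck inside each rack set its balance point, unseen: here too 52 to 124 mm from the low end, 10 mm above the underside. A rack rests level only while that point is over the 28 mm wide case top.
- pusher: Dark green plastic tile pusher bar with an ivory stripe, 180 mm long (its x axis), 36 mm wide (y), 24 mm high, 0.1 to 0.2 kg, balanced at its middle, lying on the table on the robot's right. Origin at the centre of its underside, z up. When laid on the levelled racks its underside is 58 mm above the table.
- cup: White ceramic cup, rim diameter 76 mm, 62 mm high, bystander. Origin at the centre of its underside.
- ashtray: Round steel ashtray, 110 mm across, 28 mm high, bystander. Origin at the centre of its underside.
- die_1: Green acrylic die, 24 mm cube, bystander. Origin at the centre of its underside.
- die_2: Green acrylic die, 24 mm cube, bystander. Origin at the centre of its underside.
- rack_near_low (a point): Middle of the bottom edge of rack_near's low end (its +y end). Pushing this end face towards the case (5 to 15 N) slides the rack up over the case's edge, at first getting steeper (to 30 degrees). A finger still pressing on the end can keep a rack from tipping level by friction; back off to see.
- rack_far_low (a point): Middle of the bottom edge of rack_far's low end (its -y end); it is pushed the same way, the other way round.
Mind the look-alikes: they are no part of the job. Leave any orange or purple look-alike of the rack_near alone.

How it is judged:
By the outcome, as a careful person would: the job done as asked, in the order asked, and still so for the second after the job is handed in, with the robot touching nothing.
It also fails if it takes over 72 s, if anything falls off the work surface, if the arm or the gripper's body presses on something with over 40 N, if the wrist force passes 120 N, or if a joint passes its speed limit or range.

## Working session

There is one attempt and no reset: what is moved stays moved. The work goes in short steps, Python scripts to look and compute and a tool call to move; the robot and the scene stay as the last step left them, time stands still between calls to the robot, and variables do not carry over. Pictures are saved under pics/ and viewed, and the job is handed in when it is done.

Besides the shell and the picture viewer there is one more tool, called as name(argument=value, ...) on one line, values as JSON. arm_command: Moves the arm, as the interface text tells. Its arguments: {"type":"object","properties":{"steps":{"type":"array","items":{"type":"number"}},"squeeze":{"type":"number"}},"required":["steps"]}

```bash
mkdir -p pics; cat > h.py <<'E'
from workcell import bot
import numpy as np, cv2
from scipy.spatial.transform import Rotation as R
def snap(name,fn=None):
    s=bot.read_state(); d=bot.read_camera(name)
    if name=="wrist":
        T=np.eye(4);T[:3,:3]=R.from_rotvec(s["tcp_rot"]).as_matrix();T[:3,3]=s["tool_pos"]
        d["pose"]=T@np.array(d["T_tool_cam"])
    if fn: cv2.imwrite("pics/"+fn,d["img"][:,:,::-1]); np.savez("pics/"+fn+".npz",K=d["camera_matrix"],k1=d["k1"],pose=d["pose"],img=d["img"])
    return d
def load(fn):
    return dict(np.load("pics/"+fn+".npz"))
def kk(d): return np.array(d["K"] if "K" in d else d["camera_matrix"]),float(d["k1"]),np.array(d["pose"])
def ray(d,u,v):
    K,k1,P=kk(d); x=(u-K[0,2])/K[0,0];y=(v-K[1,2])/K[1,1]
    p=cv2.undistortPoints(np.array([[[u,v]]],float),K,np.array([k1,0,0,0.]))[0,0]
    return P[:3,3],P[:3,:3]@np.array([p[0],p[1],1])
def at(d,u,v,z):
    o,r=ray(d,u,v); return o+r*(z-o[2])/r[2]
def proj(d,X):
    K,k1,P=kk(d); c=P[:3,:3].T@(np.array(X,float)-P[:3,3]); s=c[:2]/c[2]; s=s*(1+k1*(s@s)); return K[:2,:2]@s+K[:2,2]
E
python3 - <<'E'
from h import *
for n in("side","top","wrist"):
    d=snap(n,n+"0.png"); print(n,d["pose"].round(3).tolist(),d["camera_matrix"])
print(bot.read_state())
E
```

```text
side [[0.939, -0.207, 0.275, 0.218], [-0.344, -0.533, 0.773, -0.669], [-0.013, -0.821, -0.571, 0.559], [0.0, 0.0, 0.0, 1.0]] [[365.27621581   0.         260.07916974]
 [  0.         365.27621581 196.80691521]
 [  0.           0.           1.        ]]
top [[-0.029, -0.998, 0.055, 0.405], [-1.0, 0.029, -0.009, 0.033], [0.007, -0.055, -0.998, 1.212], [0.0, 0.0, 0.0, 1.0]] [[472.98477289   0.         263.0899919 ]
 [  0.         472.98477289 193.75819868]
 [  0.           0.           1.        ]]
wrist [[0.266, 0.926, 0.267, 0.112], [0.964, -0.255, -0.077, 0.669], [-0.003, 0.278, -0.961, 0.373], [0.0, 0.0, 0.0, 1.0]] [[305.27211085   0.         255.33800865]
 [  0.         305.27211085 188.92557498]
 [  0.           0.           1.        ]]
{'time': 0.15, 'q': array([ 1.26407104e+00,  2.64574087e-01,  1.60506696e+00,  2.42221086e-05,
        1.27369312e+00, -3.69148605e-02]), 'joint_vel': array([ 1.75279029e-04, -7.74966611e-04, -3.39139247e-03,  6.70521133e-05,
        3.16355269e-04, -1.09826082e-03]), 'joint_torque': array([ 2.34913580e-05, -5.15903664e+01, -3.67958736e+01, -5.42356645e-06,
        7.92126957e-03,  1.26577831e-05]), 'tool_pos': array([0.17976072, 0.6500616 , 0.24424846]), 'tcp_rot': array([ 2.49925669e+00,  1.90187662e+00, -2.25681036e-03]), 'wrist_force': array([-0.56410213, -0.86336124,  0.78778291]), 'torque': array([ 0.01726271, -0.01419897, -0.08829351]), 'width': 0.9985567707773348}
```

View pics/top0.png

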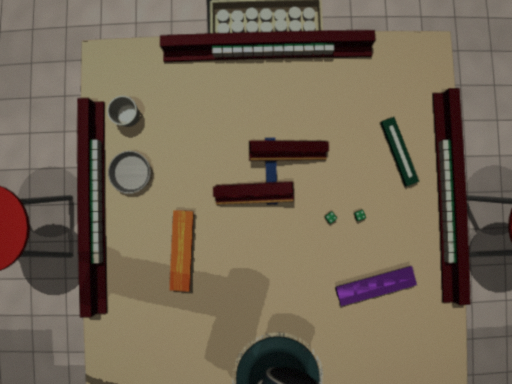

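View pics/side0.png

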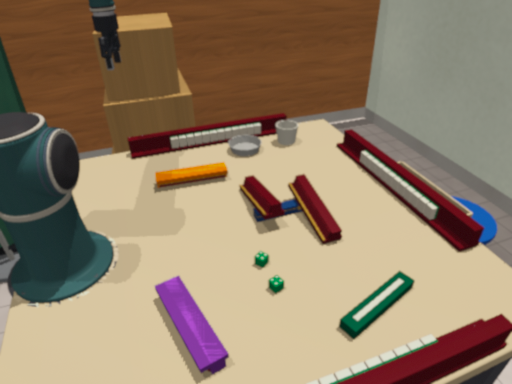

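View pics/wrist0.png

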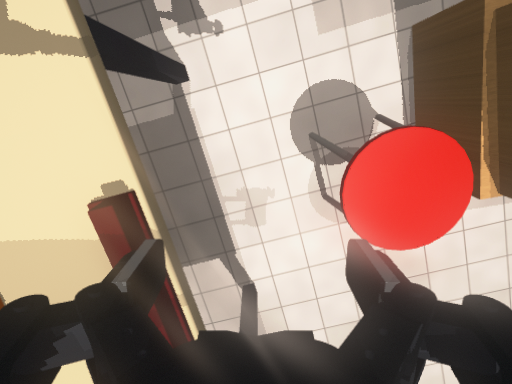

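The top view shows the near rack at about (254,191) with its left (+y) end low, and the far rack at (289,150) with its right (-y) end low. The case is between them at (271,170), and the green pusher is at (399,152). These could be mistaken for the targets:
- orange rack (182,250)
- purple rack (376,286)
- big maroon/ivory table racks at the rim: (267,47), (92,207), (452,196)
- dice (330,217) and (360,215), which are green like the pusher

I'll check the choice in close crops.

```bash
python3 - <<'E'
from h import *
d=load("top0.png"); im=d["img"][:,:,::-1]
c=cv2.resize(im[120:220,200:340],None,fx=5.7,fy=5.7,interpolation=cv2.INTER_CUBIC);cv2.imwrite("pics/c1.png",c)
c=cv2.resize(im[105:200,370:430],None,fx=6,fy=6,interpolation=cv2.INTER_CUBIC);cv2.imwrite("pics/c1b.png",c)
s=load("side0.png"); im=s["img"][:,:,::-1]
c=cv2.resize(im[165:250,230:350],None,fx=6.6,fy=6.6,interpolation=cv2.INTER_CUBIC);cv2.imwrite("pics/c2.png",c)
E
```

```text
(no output)
```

View pics/c1.png

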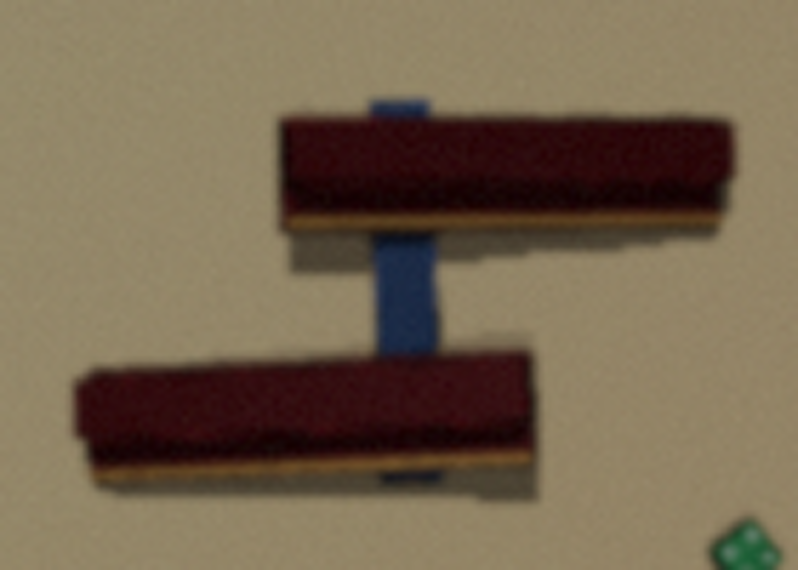

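View pics/c2.png

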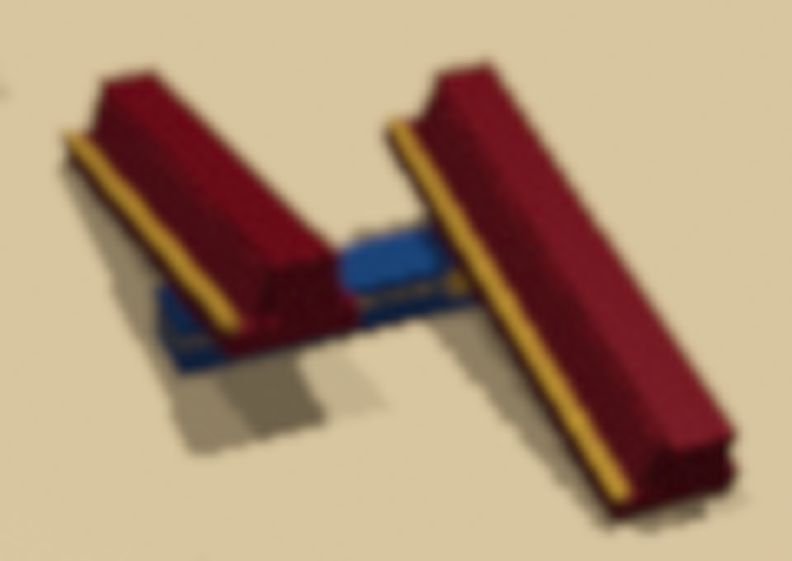

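View pics/c1b.png

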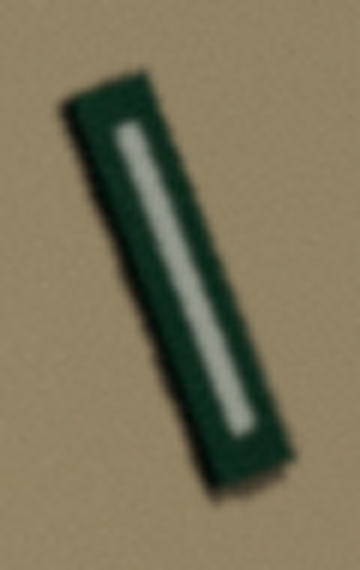

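Crops confirm the choice: the two plain maroon racks lean across the blue case, and the green bar with the ivory stripe is the pusher. Next I'll fit their poses.

```bash
cat > fit.py <<'E'
from h import *
from scipy.optimize import minimize
def box(x0,x1,y0,y1,z0,z1): return np.array([[x,y,z] for x in(x0,x1) for y in(y0,y1) for z in(z0,z1)],float)
RACK=[box(-.025,.025,-.1,.1,0,.012),box(-.007,.019,-.1,.1,.012,.034)]
PUSH=[box(-.09,.09,-.018,.018,0,.024)]
CASE=[box(-.085,.085,-.014,.014,0,.024)]
S=4
def sil(d,boxes,T,roi):
    u0,v0,u1,v1=roi; m=np.zeros(((v1-v0)*S,(u1-u0)*S),np.uint8)
    for b in boxes:
        p=np.array([proj(d,T[:3,:3]@q+T[:3,3]) for q in b])
        h=cv2.convexHull(((p+0.5-[u0,v0])*S-0.5).astype(np.float32))
        cv2.fillConvexPoly(m,np.round(h*16).astype(np.int32),255,cv2.LINE_8,4)
    return cv2.resize(m,(u1-u0,v1-v0),interpolation=cv2.INTER_AREA)/255.
def rackT(x,y,yaw,pitch,low):   # low=+1: +y end low ; (x,y): bottom low-edge mid on table
    M=R.from_euler('z',yaw)*R.from_euler('x',-low*pitch)
    T=np.eye(4);T[:3,:3]=M.as_matrix(); T[:3,3]=np.array([x,y,0])-M.apply([0,low*.1,0]); return T
def flatT(x,y,yaw,z=0):
    T=np.eye(4);T[:3,:3]=R.from_euler('z',yaw).as_matrix();T[:3,3]=[x,y,z];return T
def maroon(im):
    f=im.astype(float); r,g,b=f[...,0],f[...,1],f[...,2]
    return ((r>1.9*g)|((r>25)&(r>1.6*g)&(r>1.6*b))|((r>1.3*g)&(g>1.8*b))).astype(float)
def green(im):
    f=im.astype(float); r,g,b=f[...,0],f[...,1],f[...,2]
    return cv2.morphologyEx((g>1.3*r).astype(np.uint8),cv2.MORPH_CLOSE,np.ones((9,9))).astype(float)
def blue(im):
    f=im.astype(float); return (f[...,2]>1.3*f[...,0]).astype(float)
def fit(views,boxes,mk,p0,sc):
    # views: (d, mask, roi)
    def cost(p):
        T=mk(p); return sum(((sil(d,boxes,T,r)-m[r[1]:r[3],r[0]:r[2]])**2).sum() for d,m,r in views)
    best=None; p0=np.array(p0,float)
    for k in range(2):
        sim=np.vstack([p0]+[p0+np.eye(len(p0))[i]*sc[i]/(k+1) for i in range(len(p0))])
        o=minimize(cost,p0,method='Nelder-Mead',options=dict(initial_simplex=sim,xatol=1e-5,fatol=.05,maxiter=400)); p0=o.x
    return o.x,o.fun
E
cat > f0.py <<'E'
from fit import *
t=load("top0.png");s=load("side0.png")
def comp(m,uv):
    n,l=cv2.connectedComponents(m.astype(np.uint8)); return (l==l[uv[1],uv[0]]).astype(float)*m
mt,ms=maroon(t["img"]),maroon(s["img"])
for n,low,g,tu,su in (("near",1,at(t,214,192,.01),(254,191),(262,195)),("far",-1,at(t,328,148,.01),(289,150),(315,205))):
    a,b=comp(mt,tu),comp(ms,su); print(n,a.sum(),b.sum(),g)
    def roi(m):
        v,u=np.nonzero(m);return (u.min()-8,v.min()-8,u.max()+9,v.max()+9)
    for nm,V in(("both",[(t,a,roi(a)),(s,b,roi(b))]),("top",[(t,a,roi(a))]),("side",[(s,b,roi(b))])):
        x,f=fit(V,RACK,lambda p:rackT(p[0],p[1],p[2],np.radians(10.6),low),[g[0],g[1],0],[.01,.01,.05]); print(nm,x.round(4),f)
a=comp(green(t["img"]),(399,152));b=comp(green(s["img"]),(378,302))
g=at(t,399,152,.02)
def roi(m):
    v,u=np.nonzero(m);return (u.min()-8,v.min()-8,u.max()+9,v.max()+9)
for nm,V in(("both",[(t,a,roi(a)),(s,b,roi(b))]),("top",[(t,a,roi(a))]),("side",[(s,b,roi(b))])):
    x,f=fit(V,PUSH,lambda p:flatT(*p),[g[0],g[1],.4],[.01,.01,.1]);print("pusher",nm,x.round(4),f)
# case edges top view
bl=blue(t["img"])
im=t["img"].astype(float)
for v in (137,139,163,167,171,175,178,203):
    r=im[v,255:290]; q=r[:,2]-r[:,0]; m=q.max(); h=(q.min()+m)/2; idx=np.nonzero(q>20)[0]
    if len(idx): print(v,idx[0]+255,idx[-1]+255,at(t,idx[0]+254.5,v,.024)[:2].round(4),at(t,idx[-1]+255.5,v,.024)[:2].round(4))
for c in (268,271): print(c,im[130:140,c].astype(int).tolist(),im[200:210,c+2].astype(int).tolist())
E
python3 f0.py
```

```text
near 1459.0 935.0 [0.47830552 0.1468766  0.01      ]
both [ 0.4735  0.1453 -0.0075] 248.34002306805075
top [0.4722 0.1446 0.0059] 144.67438677431755
side [ 0.4753  0.1461 -0.022 ] 96.85796232218377
far 1441.0 1474.0 [ 0.58308411 -0.14805089  0.01      ]
both [ 0.5779 -0.1378 -0.0042] 342.4191003460208
top [ 0.5787 -0.1411  0.0054] 145.13376393694733
side [ 0.5766 -0.1366  0.0084] 192.77640907343329
pusher both [ 0.5699 -0.3308  0.3501] 452.7950326797386
pusher top [ 0.5693 -0.3341  0.2979] 187.2248212226067
pusher side [ 0.5699 -0.3297  0.3488] 247.26715878508264
139 266 274 [0.6082 0.012 ] [ 0.6076 -0.0108]
163 266 275 [0.547  0.0138] [ 0.5463 -0.0114]
167 266 275 [0.5369 0.0141] [ 0.5362 -0.0111]
171 266 275 [0.5267 0.0144] [ 0.526  -0.0108]
175 267 275 [0.5165 0.0122] [ 0.5159 -0.0105]
178 267 275 [0.509  0.0124] [ 0.5083 -0.0102]
268 [[147, 135, 105], [148, 134, 104], [147, 133, 102], [146, 133, 103], [147, 133, 103], [145, 132, 101], [136, 124, 98], [100, 97, 85], [52, 59, 74], [34, 41, 65]] [[91, 60, 31], [100, 72, 37], [67, 51, 33], [30, 27, 30], [41, 37, 34], [62, 55, 42], [92, 81, 62], [126, 112, 86], [144, 131, 100], [147, 134, 103]]
271 [[146, 135, 104], [149, 136, 104], [147, 134, 104], [144, 131, 101], [147, 135, 103], [148, 135, 104], [138, 126, 101], [100, 97, 92], [49, 58, 76], [28, 39, 62]] [[91, 64, 34], [96, 67, 36], [62, 46, 33], [31, 29, 33], [44, 39, 35], [68, 60, 47], [90, 79, 60], [128, 115, 88], [142, 129, 99], [145, 132, 101]]
```

```bash
cat > ov.py <<'E'
from fit import *
def draw(img,d,boxes,T,off,k,col):
    for b in boxes:
        p=[((proj(d,T[:3,:3]@q+T[:3,3])+.5-off)*k-.5).astype(int) for q in b]
        for i in range(8):
            for j in range(i):
                if bin(i^j).count("1")==1: cv2.line(img,tuple(map(int,p[i])),tuple(map(int,p[j])),col,1)
def over(fn,roi,k,objs,out):
    d=load(fn); im=d["img"][roi[1]:roi[3],roi[0]:roi[2],::-1]
    im=cv2.resize(im,None,fx=k,fy=k,interpolation=cv2.INTER_CUBIC); im=np.clip(im.astype(float)*1.5,0,255).astype(np.uint8)
    for b,T,c in objs: draw(im,d,b,T,np.array(roi[:2]),k,c)
    cv2.imwrite("pics/"+out,im)
E
python3 - <<'E'
from ov import *
O=[(RACK,rackT(.4735,.1453,-.0075,np.radians(10.6),1),(0,255,255)),(RACK,rackT(.5779,-.1385,0,np.radians(10.6),-1),(0,255,255)),(CASE,flatT(.53,.0015,.025),(0,255,0)),(PUSH,flatT(.5693,-.3341,.2979),(255,255,0))]
over("top0.png",(200,110,440,230),3.3,O,"o1.png")
over("side0.png",(230,160,430,345),4,O,"o2.png")
cv2.imwrite("pics/m.png",np.hstack([maroon(load("top0.png")["img"])[120:220,200:340],maroon(load("side0.png")["img"])[160:260,230:350]]).repeat(3,0).repeat(3,1)*255)
E
```

```text
[ WARN:0@0.362] global loadsave.cpp:1063 imwrite_ Unsupported depth image for selected encoder is fallbacked to CV_8U.
```

View pics/o1.png

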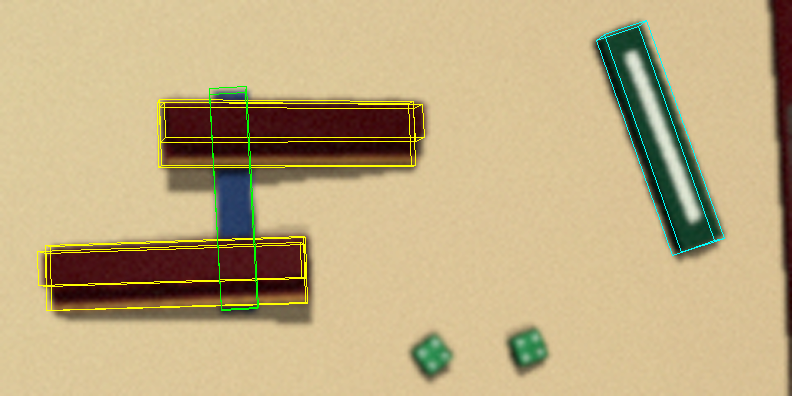

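View pics/o2.png

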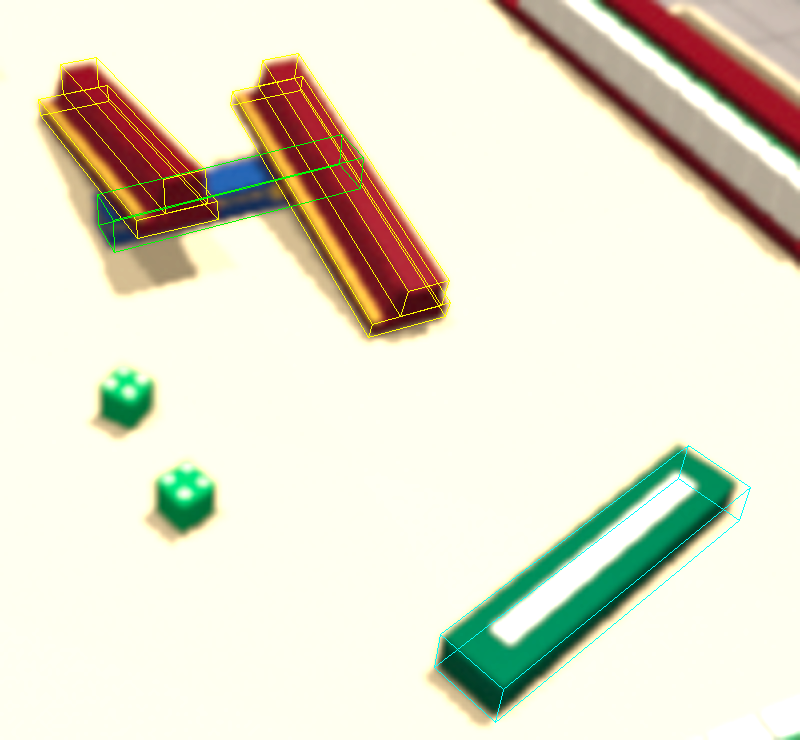

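View pics/m.png

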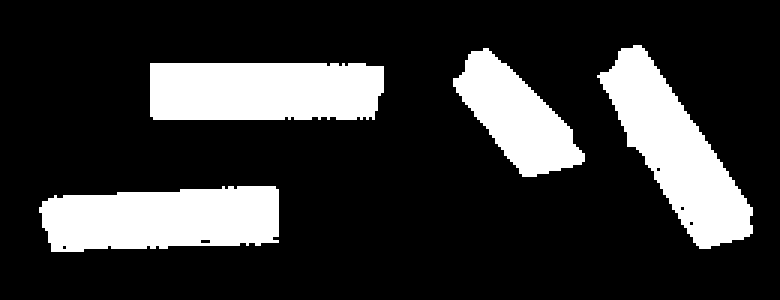

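Both views agree to 2–4 mm. The fits are also consistent with 24/tan 10.6° = 128 mm from the case edge. Next I'll plan the approach to the near rack's low end.

```bash
cat > plan.py <<'E'
from h import *
import sys
def Rt(ang,tilt=0):  # tool down, tool x at angle ang (rad) from world x
    x=np.array([np.cos(ang),np.sin(ang),0]);z=np.array([0,0,-1.]);return np.column_stack([x,np.cross(z,x),z])
def plan(pos,ang,f,n=None,start=None):
    s=bot.read_state(); p=np.array(s["tool_pos"]);M=R.from_rotvec(s["tcp_rot"])
    if start is not None: p,M=start
    G=R.from_matrix(Rt(ang)); dv=(M.inv()*G).as_rotvec()
    pos=np.array(pos)
    if n is None: n=int(max(np.ceil(np.linalg.norm(pos-p)/.029),np.ceil(np.degrees(np.linalg.norm(dv))/5.9),1))
    out=[]
    for i in range(n):
        q=p+(pos-p)/(n-i); rv=(M.inv()*G).as_rotvec()/(n-i)
        t=np.round(M.inv().apply(q-p)/.03,2); a=np.round(np.degrees(rv)/6,2)
        out.append([*t,*a,f]); p=p+M.apply(t*.03); M=M*R.from_rotvec(np.radians(a*6))
    out=[[float(v)+0.0 for v in r] for r in out]
    for i in range(0,len(out),10): print("["+", ".join(",".join("%g"%v for v in r) for r in out[i:i+10])+"]")
    return p,M
def state():
    s=bot.read_state(); M=R.from_rotvec(s["tcp_rot"]).as_matrix()
    print("t",round(s["time"],2),"p",s["tool_pos"].round(4),"xang",np.degrees(np.arctan2(M[1,0],M[0,0])).round(2),"tilt",np.degrees(np.arccos(-M[2,2])).round(2),"F",s["wrist_force"].round(1),"w",round(s["width"],3))
E
python3 -c "
from plan import *
plan([.479,.20,.22],0,0)"
```

```text
[-0.62,0.72,0.04,0,0,0.65,0, -0.57,0.76,0.04,0,0,0.65,0, -0.52,0.79,0.04,0,0,0.65,0, -0.46,0.83,0.04,0,0,0.65,0, -0.41,0.86,0.04,0,0,0.65,0, -0.35,0.88,0.04,0,0,0.66,0, -0.28,0.9,0.05,0,0,0.65,0, -0.22,0.92,0.04,0,0,0.66,0, -0.16,0.93,0.05,0,0,0.65,0, -0.09,0.94,0.04,0,0,0.66,0]
[-0.03,0.95,0.05,0,0,0.65,0, 0.04,0.95,0.04,0,0,0.66,0, 0.1,0.94,0.05,0,0,0.65,0, 0.16,0.94,0.04,0,0,0.66,0, 0.23,0.92,0.05,0,0,0.65,0, 0.29,0.9,0.04,0,0,0.66,0, 0.35,0.88,0.05,0.01,0,0.65,0, 0.41,0.86,0.04,0,0,0.66,0, 0.48,0.82,0.05,0.01,0.01,0.65,0]
```

arm_command(steps=[-0.62, 0.72, 0.04, 0, 0, 0.65, 0, -0.57, 0.76, 0.04, 0, 0, 0.65, 0, -0.52, 0.79, 0.04, 0, 0, 0.65, 0, -0.46, 0.83, 0.04, 0, 0, 0.65, 0, -0.41, 0.86, 0.04, 0, 0, 0.65, 0, -0.35, 0.88, 0.04, 0, 0, 0.66, 0, -0.28, 0.9, 0.05, 0, 0, 0.65, 0, -0.22, 0.92, 0.04, 0, 0, 0.66, 0, -0.16, 0.93, 0.05, 0, 0, 0.65, 0, -0.09, 0.94, 0.04, 0, 0, 0.66, 0])

```text
time: 1.4
tool_pos: [0.3376, 0.413, 0.2323]
tcp_rot: [2.994, 0.951, -0.001]
wrist_force: [-0.3, -0.1, 0.1]
width: -0.001
```

arm_command(steps=[-0.03, 0.95, 0.05, 0, 0, 0.65, 0, 0.04, 0.95, 0.04, 0, 0, 0.66, 0, 0.1, 0.94, 0.05, 0, 0, 0.65, 0, 0.16, 0.94, 0.04, 0, 0, 0.66, 0, 0.23, 0.92, 0.05, 0, 0, 0.65, 0, 0.29, 0.9, 0.04, 0, 0, 0.66, 0, 0.35, 0.88, 0.05, 0.01, 0, 0.65, 0, 0.41, 0.86, 0.04, 0, 0, 0.66, 0, 0.48, 0.82, 0.05, 0.01, 0.01, 0.65, 0])

```text
time: 2.52
tool_pos: [0.4795, 0.1997, 0.22]
tcp_rot: [-3.14, 0.003, -0.001]
wrist_force: [-0.8, 0.1, 0.8]
width: 0.005
```

```bash
python3 -c "
from plan import *
state(); snap('wrist','w1.png'); snap('top','t1.png'); state()"
```

```text
t 2.52 p [0.4795 0.1997 0.22  ] xang -0.11 tilt 0.12 F [-0.8  0.1  0.8] w 0.005
t 2.62 p [0.4801 0.1987 0.2199] xang -0.17 tilt 0.07 F [-0.5  0.4 -0.6] w -0.001
```

View pics/w1.png

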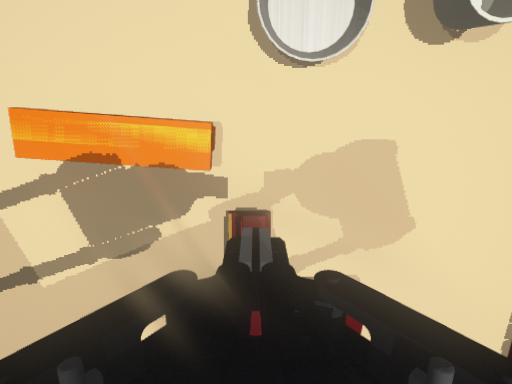

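View pics/t1.png

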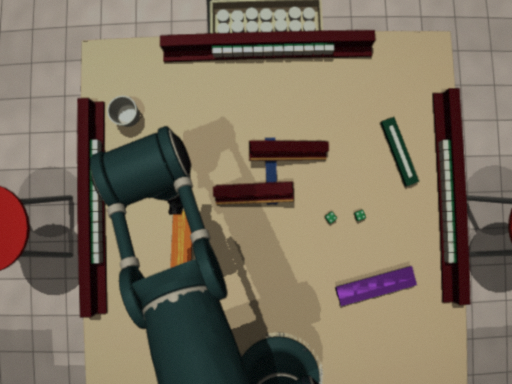

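```bash
python3 -c "
from plan import *
w=load('w1.png')
im=cv2.resize(w['img'][195:250,205:300,::-1],None,fx=8,fy=8,interpolation=cv2.INTER_CUBIC);cv2.imwrite('pics/c3.png',im)
for u,v in((227,211),(271,211)): print(at(w,u,v,.0).round(4),at(w,u,v,.033).round(4))
plan([.478,.195,.027],0,0)"
```

```text
[0.4453 0.1416 0.    ] [0.4486 0.1537 0.033 ]
[0.4987 0.1415 0.    ] [0.4969 0.1536 0.033 ]
[-0.01,0.02,0.92,0,0,0,0, -0.01,0.02,0.92,0,0,0,0, -0.01,0.02,0.92,0,0,-0.01,0, -0.01,0.02,0.92,0,0,0,0, -0.01,0.02,0.92,0,0,-0.01,0, -0.01,0.02,0.91,-0.01,0,0,0, -0.02,0.01,0.92,0,-0.01,-0.01,0]
```

View pics/c3.png

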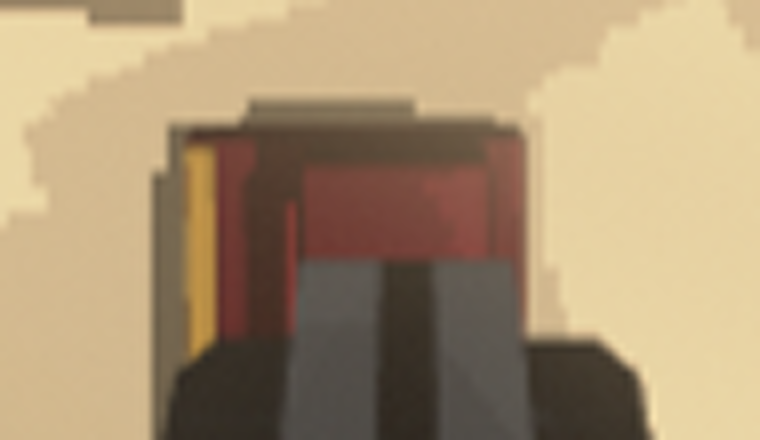

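Wrist view: the rack's low end spans u=228–270 at v≈211, which puts its centre at x≈0.472 and its ridge at x≈0.478. That matches the fit and lines up with the fingers. Now I'll go down beside the end.

arm_command(steps=[0, 0.02, 0.92, 0, 0, 0, 0, 0, 0.02, 0.92, 0, 0, 0, 0, 0, 0.02, 0.92, 0, 0, 0, 0, 0, 0.02, 0.92, 0, 0, 0, 0, 0, 0.02, 0.92, 0, 0, 0, 0, 0, 0.02, 0.92, 0, 0, 0, 0, -0.02, 0.02, 0.9, 0, 0, 0, 0])

```text
time: 3.5
tool_pos: [0.4783, 0.1975, 0.0268]
tcp_rot: [-3.139, -0.002, -0.001]
wrist_force: [0.6, 0.3, 0.1]
width: 0.001
```

arm_command(steps=[0, 0.4, 0, 0, 0, 0, 0, 0, 0.3, 0, 0, 0, 0, 0, 0, 0.2, 0, 0, 0, 0, 0, 0, 0.1, 0, 0, 0, 0, 0, 0, 0.1, 0, 0, 0, 0, 0, 0, 0.1, 0, 0, 0, 0, 0])

```text
time: 4.25
tool_pos: [0.479, 0.1607, 0.0279]
tcp_rot: [-3.139, -0.001, -0.002]
wrist_force: [0.3, 0.1, -0.0]
width: -0.0
```

```bash
python3 -c "
from plan import *
state()"
```

```text
t 4.25 p [0.479  0.1607 0.0279] xang 0.02 tilt 0.15 F [ 0.3  0.1 -0. ] w -0.0
```

arm_command(steps=[0, 0.1, 0, 0, 0, 0, 0, 0, 0.1, 0, 0, 0, 0, 0, 0, 0.1, 0, 0, 0, 0, 0, 0, 0.1, 0, 0, 0, 0, 0])

```text
time: 4.75
tool_pos: [0.4791, 0.149, 0.0278]
tcp_rot: [-3.139, -0.001, -0.002]
wrist_force: [0.3, 4.0, 0.7]
width: -0.001
```

arm_command(steps=[0, 0.1, 0, 0, 0, 0, 0, 0, 0.1, 0, 0, 0, 0, 0, 0, 0.1, 0, 0, 0, 0, 0, 0, 0.1, 0, 0, 0, 0, 0])

```text
time: 5.25
tool_pos: [0.4788, 0.1366, 0.0276]
tcp_rot: [-3.139, -0.0, -0.001]
wrist_force: [0.1, 4.9, 0.4]
width: -0.001
```

```bash
python3 -c "
from plan import *
state(); d=snap('side','s2.png'); cv2.imwrite('pics/c4.png',cv2.resize(d['img'][100:260,180:380,::-1],None,fx=3.5,fy=3.5,interpolation=cv2.INTER_CUBIC))"
```

```text
t 5.25 p [0.4788 0.1366 0.0276] xang 0.02 tilt 0.13 F [0.1 4.9 0.4] w -0.001
```

View pics/c4.png

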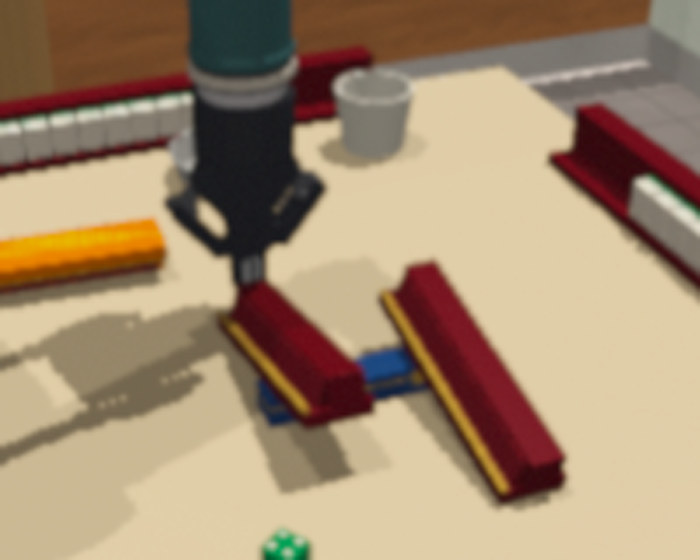

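The rack slides straight with 4–5 N of force. I'll keep going.

arm_command(steps=[0, 0.1, 0, 0, 0, 0, 0, 0, 0.1, 0, 0, 0, 0, 0, 0, 0.1, 0, 0, 0, 0, 0, 0, 0.1, 0, 0, 0, 0, 0])

```text
time: 5.8
tool_pos: [0.4787, 0.1246, 0.0274]
tcp_rot: [-3.14, -0.001, -0.001]
wrist_force: [-0.2, 4.4, 0.2]
width: 0.002
```

arm_command(steps=[0, 0.1, 0, 0, 0, 0, 0, 0, 0.1, 0, 0, 0, 0, 0, 0, 0.1, 0, 0, 0, 0, 0])

```text
time: 6.18
tool_pos: [0.4788, 0.1156, 0.0274]
tcp_rot: [-3.139, -0.0, -0.001]
wrist_force: [0.5, 4.5, -0.0]
width: 0.001
```

```bash
cat > look.py <<'E'
from fit import *; from plan import state; import sys
state(); d=snap('side',sys.argv[1]); cv2.imwrite('pics/c_'+sys.argv[1],cv2.resize(d['img'][140:260,210:370,::-1],None,fx=4.5,fy=4.5,interpolation=cv2.INTER_CUBIC))
E
python3 look.py s3.png
```

```text
t 6.17 p [0.4788 0.1156 0.0274] xang 0.02 tilt 0.13 F [ 0.5  4.5 -0. ] w 0.001
```

View pics/c_s3.png

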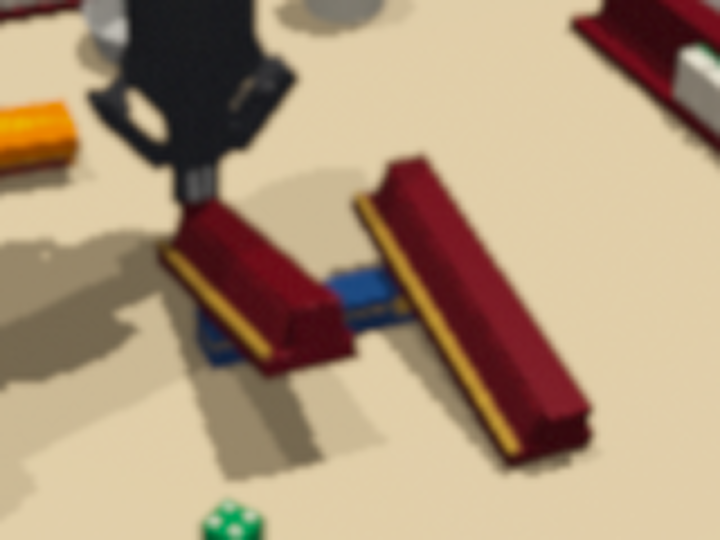

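arm_command(steps=[0, 0.1, 0, 0, 0, 0, 0, 0, 0.1, 0, 0, 0, 0, 0, 0, 0.1, 0, 0, 0, 0, 0])

```text
time: 6.6
tool_pos: [0.479, 0.1069, 0.0276]
tcp_rot: [-3.139, -0.0, -0.002]
wrist_force: [0.1, 6.4, -0.5]
width: -0.0
```

```bash
python3 look.py s4.png
```

```text
t 6.6 p [0.479  0.1069 0.0276] xang 0.01 tilt 0.16 F [ 0.1  6.4 -0.5] w -0.0
```

View pics/c_s4.png

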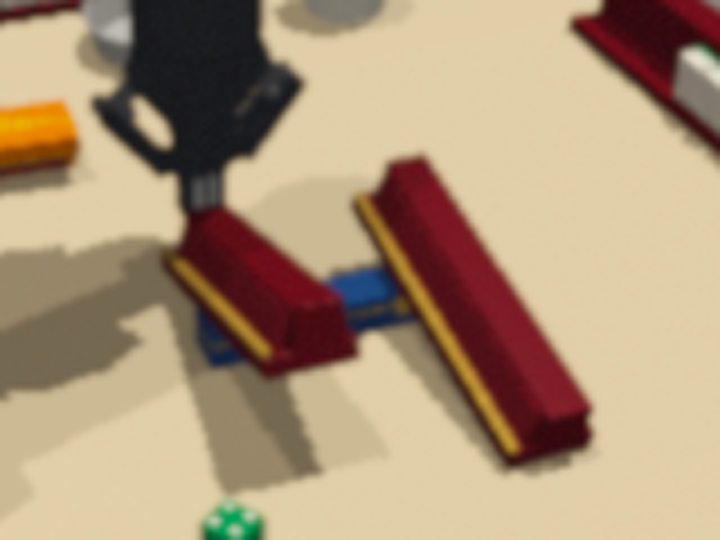

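arm_command(steps=[0, 0.1, 0, 0, 0, 0, 0, 0, 0.1, 0, 0, 0, 0, 0, 0, 0.1, 0, 0, 0, 0, 0])

```text
time: 7.02
tool_pos: [0.4793, 0.0983, 0.0278]
tcp_rot: [-3.139, -0.0, -0.003]
wrist_force: [0.8, 6.9, 0.3]
width: 0.002
```

```bash
python3 look.py s5.png
```

```text
t 7.03 p [0.4793 0.0983 0.0278] xang 0.0 tilt 0.2 F [0.8 6.9 0.3] w 0.002
```

View pics/c_s5.png

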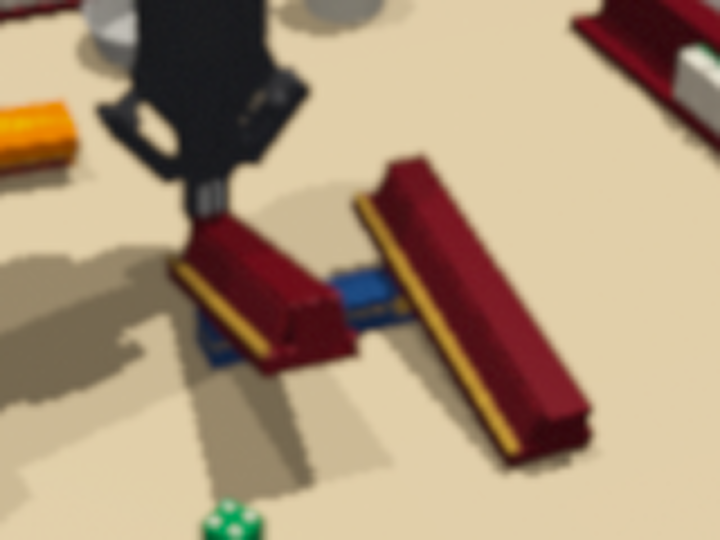

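arm_command(steps=[0, 0.1, 0, 0, 0, 0, 0, 0, 0.1, 0, 0, 0, 0, 0, 0, 0.1, 0, 0, 0, 0, 0])

```text
time: 7.45
tool_pos: [0.4798, 0.0897, 0.0281]
tcp_rot: [-3.138, 0.001, -0.004]
wrist_force: [0.8, 9.7, 2.0]
width: -0.002
```

```bash
python3 look.py s6.png
```

```text
t 7.45 p [0.4798 0.0897 0.0281] xang -0.02 tilt 0.27 F [0.8 9.7 2. ] w -0.002
```

View pics/c_s6.png

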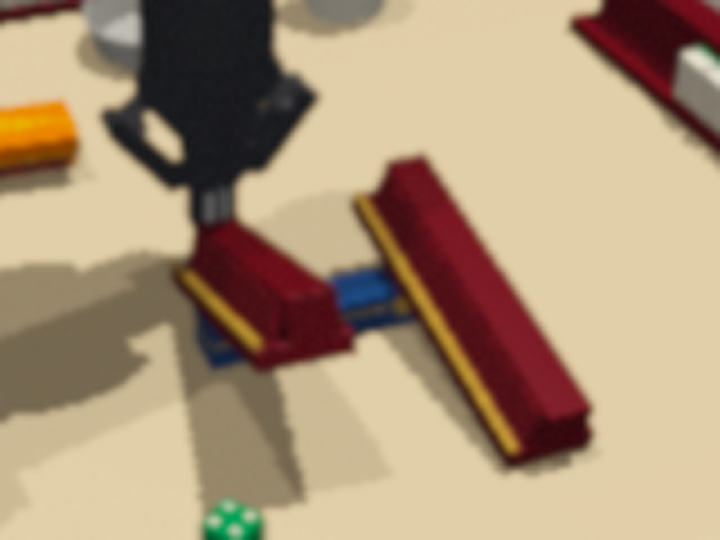

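```bash
cat > pf.py <<'E'
from fit import *
# fit y_low_end(bottom edge mid), z_low, pitch in side (and top) view
def comp(m,uv):
    n,l=cv2.connectedComponents(m.astype(np.uint8)); return (l==l[uv[1],uv[0]]).astype(float)*m
def roi(m):
    v,u=np.nonzero(m);return (max(u.min()-8,0),v.min()-8,u.max()+9,v.max()+9)
def mk(p,low,x,yaw):
    T=rackT(x,p[0],yaw,p[1],low); T[2,3]+=p[2] if len(p)>2 else 0; return T
def pose(views,low,x,yaw,p0):
    return fit(views,RACK,lambda p:mk(p,low,x,yaw),p0,[.02,.1,.005][:len(p0)])
if __name__=="__main__":
    import sys
    for fn in sys.argv[1:]:
        s=load(fn); m=comp(maroon(s["img"]),(268,205)); 
        p,f=pose([(s,m,roi(m))],1,.4735,-.0075,[.09,.3,0.]); print(fn,"ylow %.4f pitch %.1f zlow %.4f"%(p[0],np.degrees(p[1]),p[2]),f, "d from tcp/edge", p[0]-.0155)
E
python3 pf.py side0.png s3.png s4.png s5.png s6.png
```

```text
side0.png ylow 0.1471 pitch 11.9 zlow -0.0062 74.74878892733564 d from tcp/edge 0.13164076868485786
s3.png ylow 0.1148 pitch 17.0 zlow -0.0147 71.32204536716648 d from tcp/edge 0.09927157316050725
s4.png ylow 0.1067 pitch 18.9 zlow -0.0158 77.50317570165322 d from tcp/edge 0.09115580308425836
s5.png ylow 0.1057 pitch 20.1 zlow -0.0193 92.26305267204923 d from tcp/edge 0.09023953819395499
s6.png ylow 0.1075 pitch 22.2 zlow -0.0258 127.80090734332948 d from tcp/edge 0.09203810089464658
```

The force has jumped to 9.7 N with an upward component, so friction at the finger may be holding the rack near its tipping point. I'll back off to see.

arm_command(steps=[0, -0.5, 0, 0, 0, 0, 0, 0, -0.5, 0, 0, 0, 0, 0, 0, 0, 0, 0, 0, 0, 0, 0, 0, 0, 0, 0, 0, 0])

```text
time: 8.0
tool_pos: [0.4786, 0.119, 0.0274]
tcp_rot: [-3.14, -0.002, -0.001]
wrist_force: [-0.1, 0.2, -0.3]
width: -0.002
```

```bash
python3 look.py s7.png
```

```text
t 8.0 p [0.4786 0.119  0.0274] xang 0.09 tilt 0.09 F [-0.1  0.2 -0.3] w -0.002
```

View pics/c_s7.png

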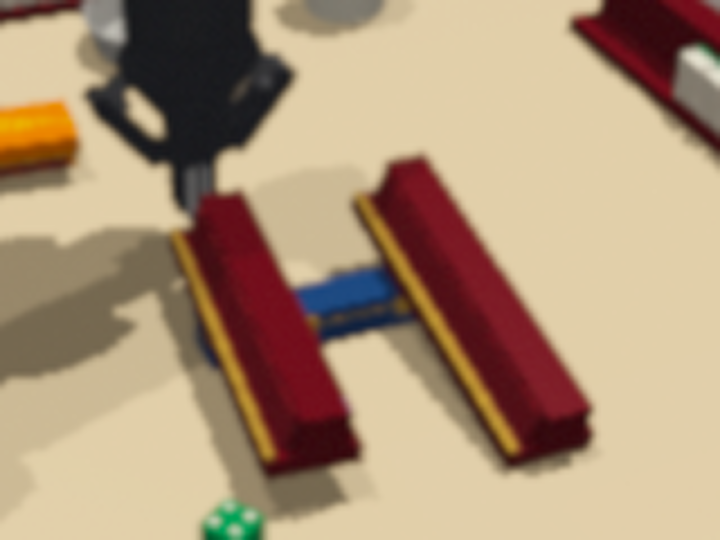

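It tipped over. I'll measure whether it is level or has gone past.

```bash
cat > pf2.py <<'E'
from pf import *
def free(fn_list,uvs,mkargs,p0):
    V=[]
    for fn,uv in zip(fn_list,uvs):
        d=load(fn); m=comp(maroon(d["img"]),uv); V.append((d,m,roi(m)))
    def T(p): # x,y centre at case line,yaw,pitch(+ = +y end up), z of underside centre
        M=np.eye(4);M[:3,:3]=(R.from_euler('z',p[2])*R.from_euler('x',p[3])).as_matrix();M[:3,3]=[p[0],p[1],p[4]];return M
    return fit(V,RACK,T,p0,[.01,.02,.03,.05,.005])
E
python3 - <<'E'
from pf2 import *
snap('top','t7.png')
p,f=free(["s7.png"],[(268,205)],None,[.4735,-.02,0,0,.024]);print(p.round(4),np.degrees(p[3]),f)
d=load("t7.png"); cv2.imwrite('pics/c_t7.png',cv2.resize(d['img'][110:230,180:340,::-1],None,fx=4.5,fy=4.5,interpolation=cv2.INTER_CUBIC))
E
```

```text
[ 0.4676 -0.0155 -0.0923  0.0034  0.0141] 0.1943850983473449 102.65823913879278
```

View pics/c_t7.png

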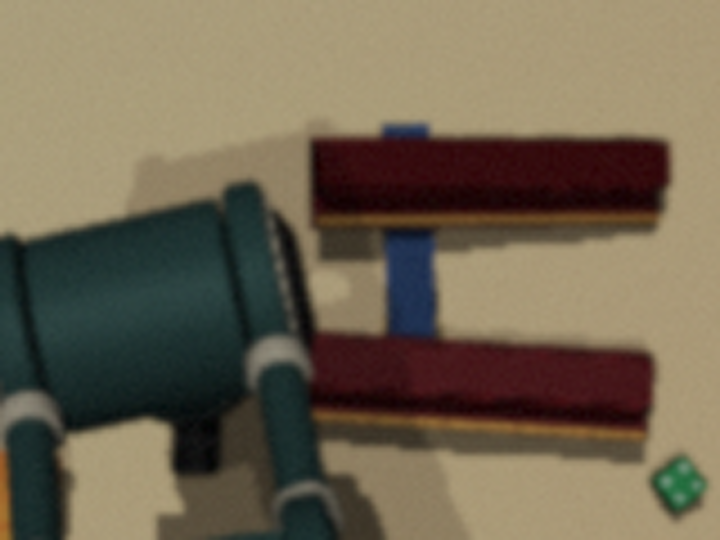

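```bash
cat > rk.py <<'E'
from pf2 import *
def rk(side,top,suv,tuv,p0,tclip=None,fixed=False):
    V=[]
    d=load(side); m=comp(maroon(d["img"]),suv); V.append((d,m,roi(m)))
    if top:
        d=load(top); m=comp(maroon(d["img"]),tuv); r=roi(m)
        if tclip: r=(max(r[0],tclip[0]),r[1],min(r[2],tclip[1]),r[3])
        V.append((d,m,r))
    def T(p):
        # side camera can be offset by a small pixel-like shift (calibration): handled by dx,dy of object in side
        M=np.eye(4);M[:3,:3]=(R.from_euler('z',p[2])*R.from_euler('x',p[3])).as_matrix();M[:3,3]=[p[0],p[1],p[4]];return M
    return fit(V,RACK,T,p0,[.01,.02,.03,.05,.005])
E
python3 - <<'E'
from rk import *
from ov import over
for t0 in (0,-.15,.1):
    p,f=rk("s7.png","t7.png",(268,205),(290,196),[.4735,-.02,0,t0,.024],(255,400));print(p.round(4),np.degrees(p[3]),f)
def TT(p):
    M=np.eye(4);M[:3,:3]=(R.from_euler('z',p[2])*R.from_euler('x',p[3])).as_matrix();M[:3,3]=[p[0],p[1],p[4]];return M
O=[(RACK,TT(p),(0,255,255)),(RACK,TT([p[0],p[1],p[2],0,.024]),(255,255,0))]
over("s7.png",(230,160,340,260),6,O,"o7.png"); over("t7.png",(230,170,340,230),7,O,"o7t.png")
E
```

```text
[ 0.4639 -0.027  -0.1046 -0.0205  0.0227] -1.174013399507916 222.86515955401768
[ 0.4641 -0.0269 -0.1002 -0.0198  0.0227] -1.1341266616186696 222.37851595540178
[ 0.464  -0.0264 -0.0963 -0.0124  0.0227] -0.7110469037776089 222.93102652825837
```

View pics/o7.png

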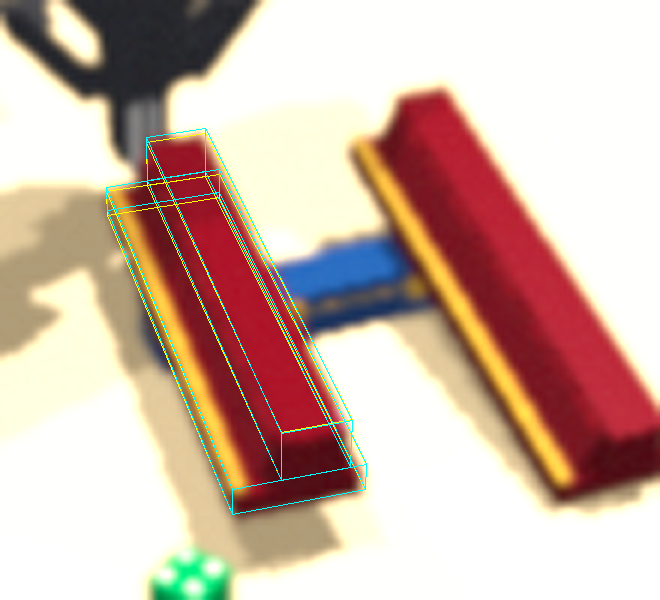

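View pics/o7t.png

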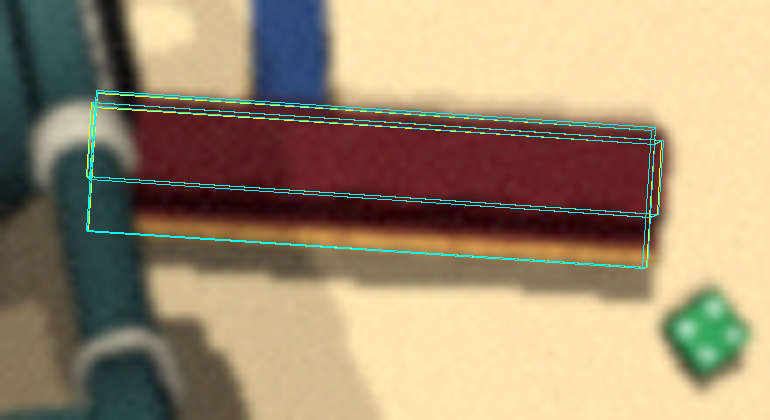

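The near rack is level within about 1°, but it yawed about -5° as it dropped. It needs another 7 mm or so to bring the balance point near the case's middle. Pushing slightly to the -x side will also straighten the yaw.

arm_command(steps=[-0.4, 0.3, 0, 0, 0, 0, 0, 0, 0.4, 0, 0, 0, 0, 0, 0, 0.2, 0, 0, 0, 0, 0, 0, 0, 0, 0, 0, 0, 0])

```text
time: 8.6
tool_pos: [0.4671, 0.0911, 0.0276]
tcp_rot: [-3.139, 0.002, -0.002]
wrist_force: [0.4, 0.8, 0.2]
width: 0.002
```

arm_command(steps=[0, 0.1, 0, 0, 0, 0, 0, 0, 0.1, 0, 0, 0, 0, 0])

```text
time: 8.85
tool_pos: [0.4671, 0.0858, 0.0275]
tcp_rot: [-3.139, -0.001, -0.002]
wrist_force: [1.1, -0.6, -0.5]
width: 0.004
```

arm_command(steps=[0, 0.1, 0, 0, 0, 0, 0])

```text
time: 8.98
tool_pos: [0.4671, 0.0831, 0.0275]
tcp_rot: [-3.139, -0.0, -0.002]
wrist_force: [0.2, 3.1, 0.8]
width: -0.004
```

arm_command(steps=[0, 0.1, 0, 0, 0, 0, 0])

```text
time: 9.1
tool_pos: [0.4673, 0.0802, 0.0277]
tcp_rot: [-3.139, -0.0, -0.002]
wrist_force: [0.9, 4.0, 0.7]
width: -0.001
```

```bash
python3 look.py s8.png
```

```text
t 9.1 p [0.4673 0.0802 0.0277] xang 0.02 tilt 0.19 F [0.9 4.  0.7] w -0.001
```

View pics/c_s8.png

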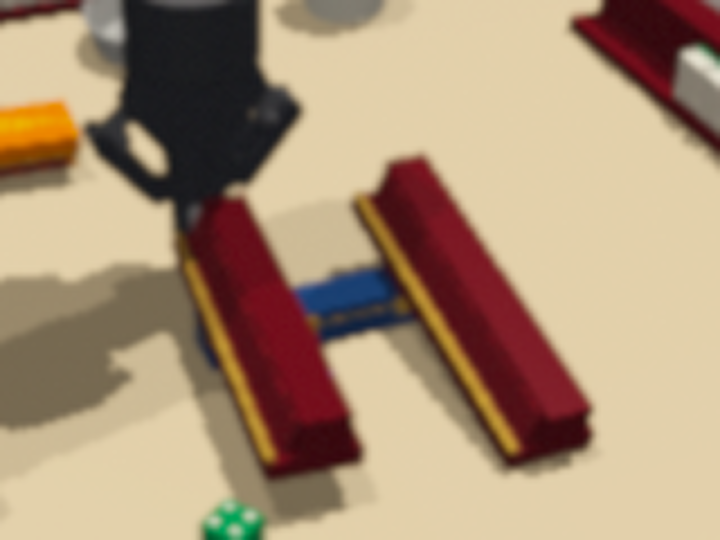

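arm_command(steps=[0, 0.1, 0, 0, 0, 0, 0, 0, 0.1, 0, 0, 0, 0, 0])

```text
time: 9.4
tool_pos: [0.4671, 0.0739, 0.0276]
tcp_rot: [-3.139, -0.001, -0.002]
wrist_force: [0.0, 2.9, 0.6]
width: -0.004
```

arm_command(steps=[0, -0.5, 0, 0, 0, 0, 0, 0, -1, 0, 0, 0, 0, 0, 0, -1, -0.5, 0, 0, 0, 0, 0, -0.6, -1, 0, 0, 0, 0, 0, 0, -1, 0, 0, 0, 0, 0, 0, -1, 0, 0, 0, 0, 0, 0, -1, 0, 0, 0, 0])

```text
time: 10.28
tool_pos: [0.4661, 0.1669, 0.1632]
tcp_rot: [-3.14, -0.002, 0.0]
wrist_force: [0.7, 1.0, 0.6]
width: 0.004
```

```bash
python3 look.py s9.png; python3 - <<'E'
from rk import *
d=snap('top','t9.png'); cv2.imwrite('pics/c_t9.png',cv2.resize(d['img'][110:230,180:340,::-1],None,fx=4.5,fy=4.5,interpolation=cv2.INTER_CUBIC))
for t0 in (0,):
    p,f=rk("s9.png",None,(268,205),None,[.4735,-.03,0,t0,.024]);print(p.round(4),np.degrees(p[3]),f)
    p,f=rk("s9.png","t9.png",(268,205),(290,196),[.4735,-.03,0,t0,.024],(245,400));print(p.round(4),np.degrees(p[3]),f)
E
```

```text
t 10.28 p [0.4661 0.1669 0.1632] xang 0.06 tilt 0.07 F [0.7 1.  0.6] w 0.004
[ 0.4664 -0.0269 -0.1269 -0.0185  0.0148] -1.0587381827829305 107.5367320261438
[ 0.4632 -0.0382 -0.1131 -0.0398  0.0234] -2.281399836095619 288.362245290273
```

View pics/c_s9.png

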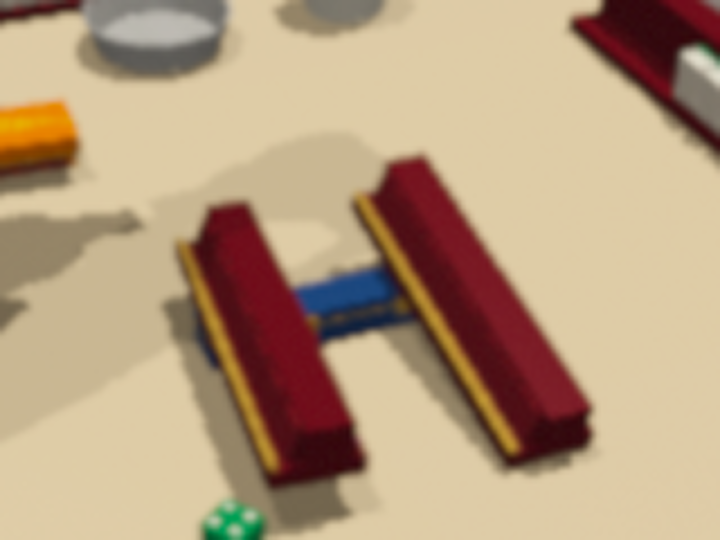

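View pics/c_t9.png

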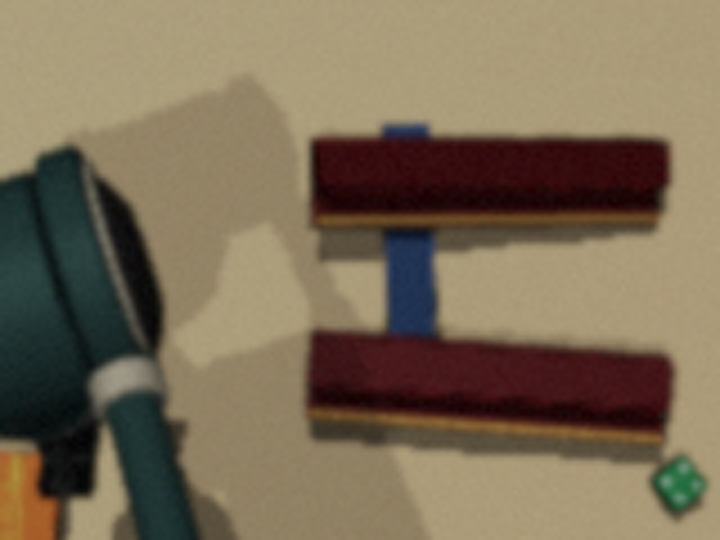

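```bash
cat > lv.py <<'E'
from rk import *
from ov import over
def TT(p,z=.024,pt=0):
    M=np.eye(4);M[:3,:3]=(R.from_euler('z',p[2])*R.from_euler('x',pt)).as_matrix();M[:3,3]=[p[0],p[1],z];return M
def lv(fn,uv,p0,z=.024,dbg=None):
    d=load(fn); m=comp(maroon(d["img"]),uv); m=cv2.morphologyEx(m,cv2.MORPH_CLOSE,np.ones((3,3)))
    if dbg: cv2.imwrite("pics/"+dbg,(m*255).astype(np.uint8)[100:300,200:400])
    V=[(d,m,roi(m))]
    return fit(V,RACK,lambda p:TT(p,z,p[3] if len(p)>3 else 0),p0,[.01,.01,.03,.05][:len(p0)])
E
python3 - <<'E'
from lv import *
for fn,uv in(("t9.png",(290,196)),("s9.png",(268,205))):
    p,f=lv(fn,uv,[.47,-.03,-.05],dbg="mm_"+fn);q,g=lv(fn,uv,[.47,-.03,-.05,0]);print(fn,p.round(4),f,q.round(4),np.degrees(q[3]),g)
    over(fn,(230,150,340,260),5,[(RACK,TT(p),(0,255,255))],"ov_"+fn)
a=cv2.imread("pics/mm_t9.png");b=cv2.imread("pics/mm_s9.png");cv2.imwrite("pics/mm.png",np.hstack([a,b]).repeat(2,0).repeat(2,1))
a=cv2.imread("pics/ov_t9.png");b=cv2.imread("pics/ov_s9.png");cv2.imwrite("pics/ovv.png",cv2.resize(np.hstack([a,b]),None,fx=.72,fy=.72))
E
```

```text
t9.png [ 0.4629 -0.0408 -0.1019] 125.90766628219916 [ 0.4634 -0.0392 -0.0955  0.1482] 8.493055108516376 116.76444444444445
s9.png [ 0.4626 -0.0354 -0.1333] 133.40533640907344 [ 0.4616 -0.0385 -0.1415 -0.0363] -2.082343215334644 114.89153402537485
```

View pics/mm.png

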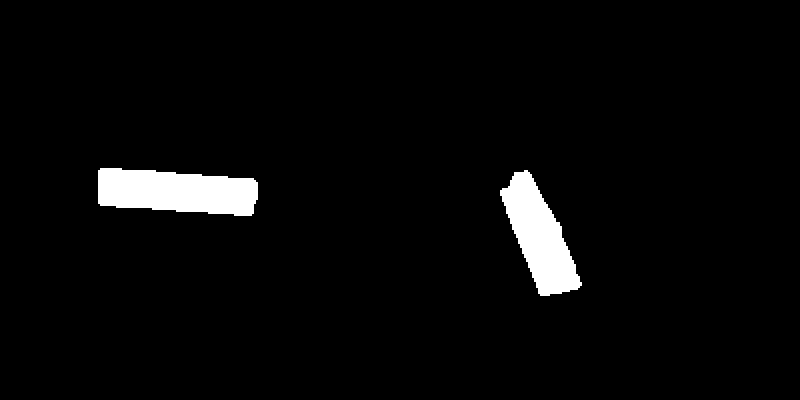

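View pics/ovv.png

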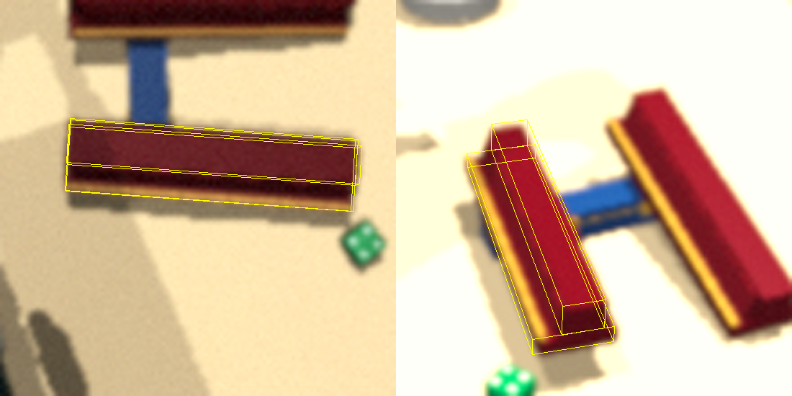

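Near rack summary:
- It is level, with both ends clear of the table and their shadows offset.
- Its +y end is at y≈0.061, so the balance point should be near the case's middle.
- A yaw of about 6° remains, which is harmless.

Now the far rack.

```bash
python3 -c "
from plan import *
state()
a=plan([.52,-.05,.2],0,0)
a=plan([.579,-.195,.19],0,0,start=a)
plan([.579,-.195,.027],0,0,start=a)
t=load('t9.png')
for u,v in((330,217),(360,215),(124,111),(130,172)): print(at(t,u,v,.02).round(3))
"
```

```text
t 10.38 p [0.4691 0.1677 0.1663] xang 0.05 tilt 0.47 F [1.8 1.6 0.1] w -0.002
[0.21,0.91,-0.14,0,-0.01,0,0, 0.21,0.91,-0.14,0,-0.01,0,0, 0.21,0.91,-0.14,-0.01,-0.01,0,0, 0.21,0.91,-0.14,0,-0.01,0,0, 0.21,0.9,-0.14,-0.01,-0.01,0,0, 0.22,0.91,-0.15,0,-0.01,0,0, 0.21,0.9,-0.14,-0.01,-0.01,0,0, 0.22,0.91,-0.15,0,0,0.01,0]
[0.33,0.8,0.06,0,0,0,0, 0.33,0.81,0.06,0,0,0,0, 0.33,0.8,0.05,0,0,0,0, 0.32,0.81,0.06,0,0,0,0, 0.33,0.8,0.05,0,0,0,0, 0.32,0.81,0.06,0,0,0,0]
[0,0,0.9,0,0,0,0, 0,0,0.91,0,0,0,0, 0,0,0.9,0,0,0,0, 0,0,0.91,0,0,0,0, 0,0,0.9,0,0,0,0, 0,0,0.91,0,0,0,0]
[ 0.406 -0.145  0.02 ]
[ 0.409 -0.222  0.02 ]
[0.694 0.374 0.02 ]
[0.535 0.36  0.02 ]
```

arm_command(steps=[0.23, 0.91, -0.14, 0, 0, 0, 0, 0.23, 0.91, -0.14, 0, 0, 0, 0, 0.23, 0.91, -0.14, 0, 0, 0, 0, 0.23, 0.91, -0.14, 0, 0, 0, 0, 0.23, 0.91, -0.14, 0, 0, 0, 0, 0.23, 0.91, -0.14, 0, 0, 0, 0, 0.23, 0.91, -0.14, 0, 0, 0, 0, 0.23, 0.91, -0.14, 0, 0, 0, 0])

```text
time: 11.38
tool_pos: [0.5214, -0.0524, 0.1943]
tcp_rot: [-3.14, -0.001, 0.002]
wrist_force: [0.4, 0.4, 0.6]
width: -0.0
```

arm_command(steps=[0.33, 0.8, 0.06, 0, 0, 0, 0, 0.33, 0.8, 0.06, 0, 0, 0, 0, 0.33, 0.8, 0.06, 0, 0, 0, 0, 0.33, 0.8, 0.06, 0, 0, 0, 0, 0.33, 0.8, 0.06, 0, 0, 0, 0, 0.33, 0.8, 0.06, 0, 0, 0, 0, 0, 0, 0, 0, 0, 0, 0])

```text
time: 12.25
tool_pos: [0.5822, -0.198, 0.1845]
tcp_rot: [-3.14, 0.003, -0.001]
wrist_force: [0.3, 0.6, -0.5]
width: -0.002
```

```bash
python3 -c "
from plan import *
state(); w=snap('wrist','w2.png'); state()
plan([.579,-.195,.027],0,0)"
```

```text
t 12.25 p [ 0.5822 -0.198   0.1845] xang -0.1 tilt 0.12 F [ 0.3  0.6 -0.5] w -0.002
t 12.3 p [ 0.5817 -0.1969  0.1845] xang -0.07 tilt 0.15 F [-0.2  0.9 -0.4] w -0.001
[-0.02,-0.01,0.87,0,0,0,0, -0.01,-0.01,0.88,0,0,0,0, -0.02,-0.01,0.87,-0.01,0,0,0, -0.01,-0.01,0.88,0,0,0,0, -0.02,-0.01,0.87,-0.01,0,-0.01,0, -0.01,0,0.88,0,0,0,0]
```

View pics/w2.png

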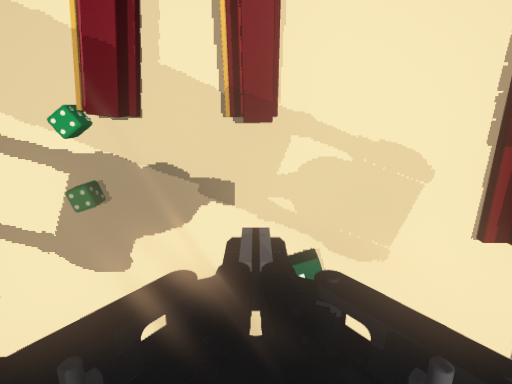

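```bash
python3 -c "
from plan import *
w=load('w2.png')
im=cv2.resize(w['img'][0:140,200:310,::-1],None,fx=4.2,fy=4.2,interpolation=cv2.INTER_CUBIC);cv2.imwrite('pics/c5.png',im)
for u,v in((226,118),(278,121)): print(at(w,u,v,.0).round(4),at(w,u,v,.012).round(4),at(w,u,v,.033).round(4))
"
```

```text
[ 0.5533 -0.1443  0.    ] [ 0.5544 -0.1437  0.012 ] [ 0.5564 -0.1426  0.033 ]
[ 0.6053 -0.1473  0.    ] [ 0.6045 -0.1466  0.012 ] [ 0.6029 -0.1453  0.033 ]
```

View pics/c5.png

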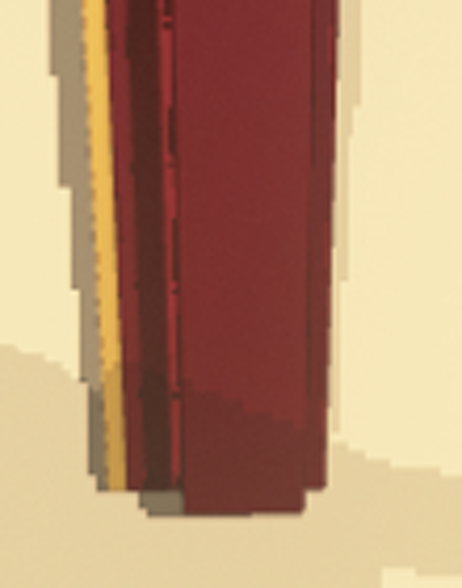

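arm_command(steps=[-0.02, 0, 0.87, 0, 0, 0, 0, -0.02, 0, 0.87, 0, 0, 0, 0, -0.02, 0, 0.87, 0, 0, 0, 0, -0.02, 0, 0.87, 0, 0, 0, 0, -0.02, 0, 0.87, 0, 0, 0, 0, 0, 0, 0.87, 0, 0, 0, 0, 0, 0, 0, 0, 0, 0, 0])

```text
time: 13.18
tool_pos: [0.5762, -0.1941, 0.0259]
tcp_rot: [-3.137, -0.001, 0.007]
wrist_force: [-0.4, 0.1, 0.9]
width: -0.002
```

arm_command(steps=[0.05, -0.5, 0, 0, 0, 0, 0, 0, -0.4, 0, 0, 0, 0, 0, 0, -0.2, 0, 0, 0, 0, 0, 0, -0.1, 0, 0, 0, 0, 0])

```text
time: 13.68
tool_pos: [0.5805, -0.1589, 0.029]
tcp_rot: [-3.14, -0.002, -0.003]
wrist_force: [-0.8, -0.3, -0.8]
width: -0.0
```

arm_command(steps=[0, -0.1, 0, 0, 0, 0, 0, 0, -0.1, 0, 0, 0, 0, 0, 0, -0.1, 0, 0, 0, 0, 0, 0, -0.1, 0, 0, 0, 0, 0])

```text
time: 14.18
tool_pos: [0.5804, -0.1481, 0.0285]
tcp_rot: [-3.14, -0.0, -0.002]
wrist_force: [-0.2, -4.9, 0.5]
width: -0.004
```

```bash
python3 look.py s10.png
```

```text
t 14.18 p [ 0.5804 -0.1481  0.0285] xang 0.0 tilt 0.12 F [-0.2 -4.9  0.5] w -0.004
```

View pics/c_s10.png

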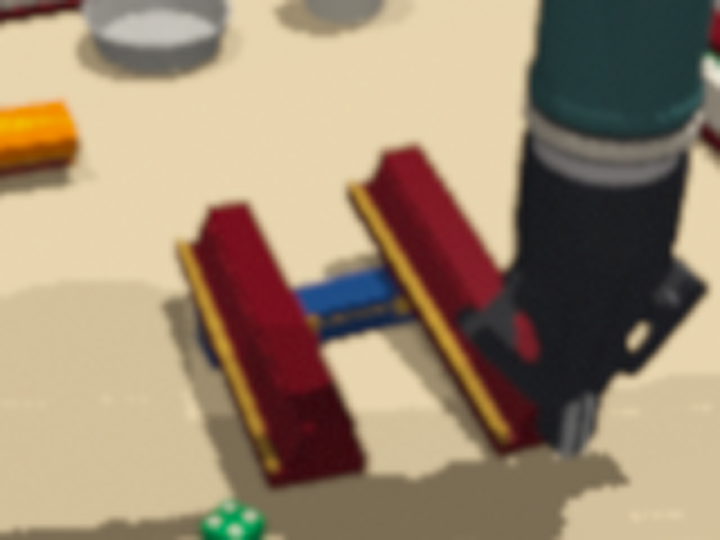

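arm_command(steps=[0, -0.1, 0, 0, 0, 0, 0, 0, -0.1, 0, 0, 0, 0, 0, 0, -0.1, 0, 0, 0, 0, 0])

```text
time: 14.6
tool_pos: [0.5802, -0.1388, 0.0284]
tcp_rot: [-3.14, -0.001, -0.002]
wrist_force: [-0.8, -5.5, 1.3]
width: -0.0
```

```bash
python3 look.py s11.png
```

```text
t 14.6 p [ 0.5802 -0.1388  0.0284] xang 0.02 tilt 0.11 F [-0.8 -5.5  1.3] w -0.0
```

View pics/c_s11.png

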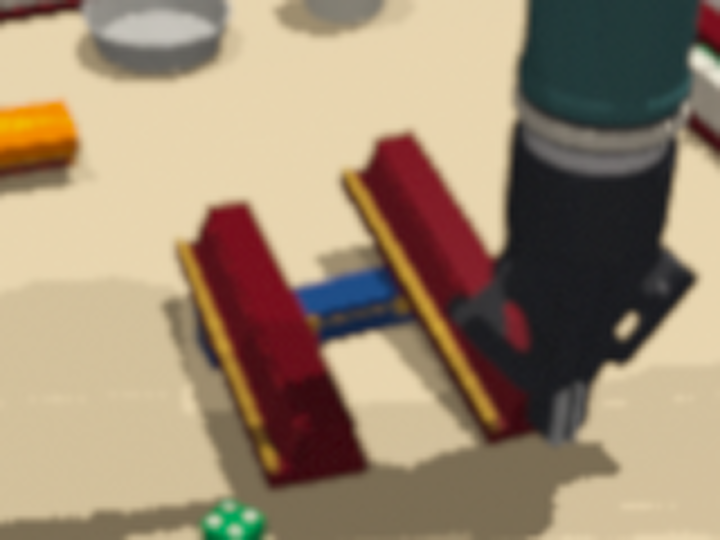

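arm_command(steps=[0, 0.4, 0, 0, 0, 0, 0, 0, 0, 0, 0, 0, 0, 0, 0, 0, 0, 0, 0, 0, 0])

```text
time: 15.02
tool_pos: [0.5797, -0.1504, 0.0279]
tcp_rot: [-3.139, 0.0, -0.0]
wrist_force: [0.6, 0.2, 0.8]
width: -0.001
```

```bash
python3 look.py s12.png
```

```text
t 15.03 p [ 0.5797 -0.1504  0.0279] xang -0.02 tilt 0.17 F [0.6 0.2 0.8] w -0.001
```

View pics/c_s12.png

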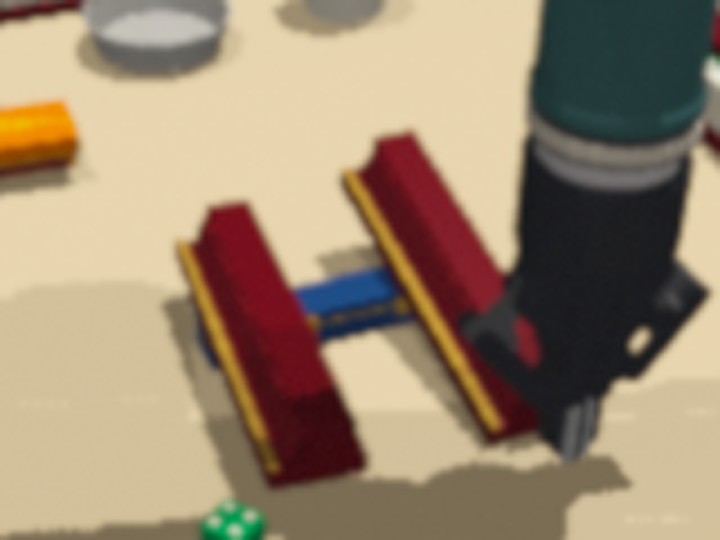

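It's still leaning, so the balance point is farther along. I'll push about 12 mm more and back off again.

arm_command(steps=[0, -0.35, 0, 0, 0, 0, 0, 0, -0.1, 0, 0, 0, 0, 0, 0, -0.1, 0, 0, 0, 0, 0, 0, -0.1, 0, 0, 0, 0, 0, 0, -0.1, 0, 0, 0, 0, 0])

```text
time: 15.7
tool_pos: [0.5802, -0.1282, 0.0284]
tcp_rot: [-3.14, -0.001, -0.002]
wrist_force: [0.4, -4.8, -0.1]
width: 0.002
```

arm_command(steps=[0, 0.4, 0, 0, 0, 0, 0, 0, 0, 0, 0, 0, 0, 0, 0, 0, 0, 0, 0, 0, 0])

```text
time: 16.08
tool_pos: [0.5799, -0.1399, 0.0281]
tcp_rot: [-3.139, 0.001, -0.001]
wrist_force: [-0.1, -0.5, -0.6]
width: 0.001
```

```bash
python3 look.py s13.png
```

```text
t 16.07 p [ 0.5799 -0.1399  0.0281] xang -0.02 tilt 0.16 F [-0.1 -0.5 -0.6] w 0.001
```

View pics/c_s13.png

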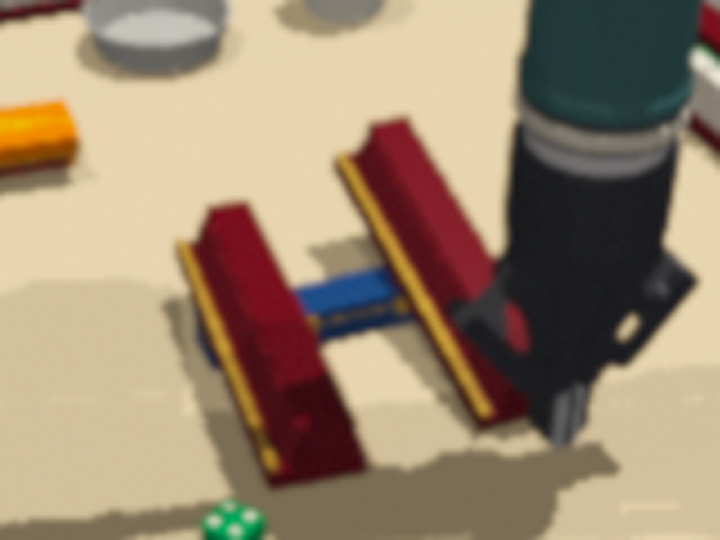

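arm_command(steps=[0, -0.35, 0, 0, 0, 0, 0, 0, -0.1, 0, 0, 0, 0, 0, 0, -0.1, 0, 0, 0, 0, 0, 0, -0.1, 0, 0, 0, 0, 0, 0, -0.1, 0, 0, 0, 0, 0])

```text
time: 16.75
tool_pos: [0.5806, -0.1184, 0.0288]
tcp_rot: [-3.142, -0.002, -0.003]
wrist_force: [-0.2, -6.2, 0.2]
width: 0.003
```

arm_command(steps=[0, 0.4, 0, 0, 0, 0, 0, 0, 0, 0, 0, 0, 0, 0, 0, 0, 0, 0, 0, 0, 0])

```text
time: 17.12
tool_pos: [0.5799, -0.1295, 0.0282]
tcp_rot: [-3.139, 0.0, -0.001]
wrist_force: [-0.6, -0.4, -0.7]
width: 0.0
```

```bash
python3 look.py s14.png
```

```text
t 17.12 p [ 0.5799 -0.1295  0.0282] xang -0.01 tilt 0.15 F [-0.6 -0.4 -0.7] w 0.0
```

View pics/c_s14.png

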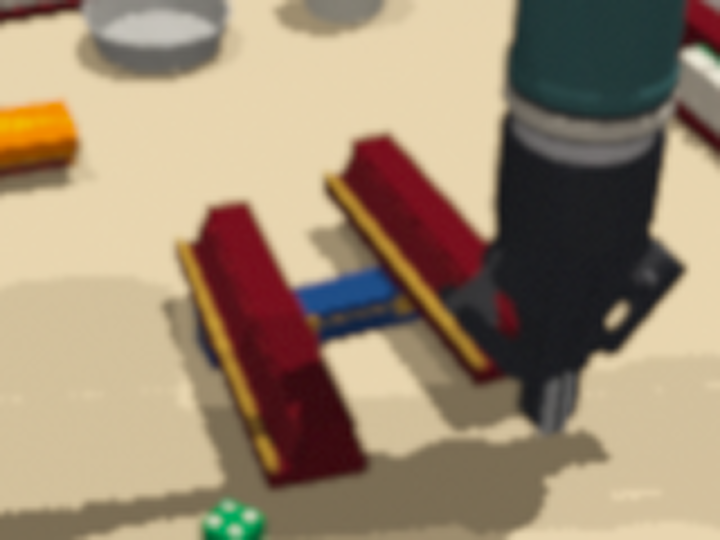

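The far rack has tipped level too; its balance point should be about 92–101 mm from that end. I'll push about 8 mm more to centre it.

arm_command(steps=[0, -0.4, 0, 0, 0, 0, 0, 0, -0.1, 0, 0, 0, 0, 0, 0, -0.1, 0, 0, 0, 0, 0])

```text
time: 17.55
tool_pos: [0.5802, -0.1115, 0.0285]
tcp_rot: [-3.14, -0.002, -0.002]
wrist_force: [0.8, -3.0, 0.2]
width: 0.003
```

arm_command(steps=[0, -0.1, 0, 0, 0, 0, 0, 0, -0.1, 0, 0, 0, 0, 0])

```text
time: 17.8
tool_pos: [0.5802, -0.1056, 0.0285]
tcp_rot: [-3.14, -0.001, -0.002]
wrist_force: [0.3, -3.3, 1.9]
width: 0.001
```

arm_command(steps=[0, 0.6, 0, 0, 0, 0, 0, 0, 0.9, 0, 0, 0, 0, 0, 0, 0.6, -0.8, 0, 0, 0, 0, 0, 0.5, -1, 0, 0, 0, 0, 0, 0.5, -1, 0, 0, 0, 0.3, 0, 0.5, -1, 0, 0, 0, 0.6, 0, 0.5, -1, 0, 0, 0, 1, 0, 0.5, -1, 0, 0, 0, 1])

```text
time: 18.8
tool_pos: [0.5795, -0.245, 0.2029]
tcp_rot: [-3.139, 0.0, -0.001]
wrist_force: [0.2, 0.3, -0.6]
width: 0.845
```

```bash
python3 look.py s15.png; python3 - <<'E'
from lv import *
d=snap('top','t15.png'); snap('wrist','w15.png'); cv2.imwrite('pics/c_t15.png',cv2.resize(d['img'][110:230,200:440,::-1],None,fx=3.3,fy=3.3,interpolation=cv2.INTER_CUBIC))
for n,a in (("near",[("t15.png",(290,196)),("s15.png",(268,205))]),("far",[("t15.png",(285,150)),("s15.png",(305,195))])):
    for fn,uv in a:
        p,f=lv(fn,uv,[.47 if n=="near" else .578,-.03,-.05]);q,g=lv(fn,uv,[*p,0]);print(n,fn,p.round(4),f,q.round(4),np.degrees(q[3]),g)
E
```

```text
t 18.8 p [ 0.5795 -0.245   0.2029] xang -0.01 tilt 0.16 F [ 0.2  0.3 -0.6] w 0.845
near t15.png [ 0.4631 -0.0385 -0.1015] 127.8235447904652 [ 0.4632 -0.0382 -0.1031  0.0316] 1.8102413053867956 125.14394463667819
near s15.png [ 0.4626 -0.0354 -0.1339] 138.47175701653208 [ 0.462  -0.0384 -0.1422 -0.0384] -2.1988025824872484 118.28578239138793
far t15.png [ 0.5788  0.0071 -0.0039] 141.5753171856978 [0.5794 0.0075 0.004  0.0679] 3.8931004482452973 138.18165321030375
far s15.png [ 0.5784  0.0117 -0.0374] 144.57843906189927 [ 0.577   0.0078 -0.0464 -0.0494] -2.8324785816961184 119.19912341407151
```

View pics/c_t15.png

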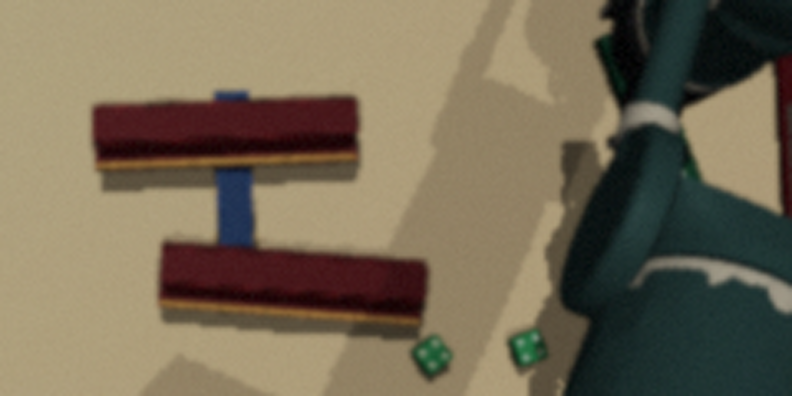

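View pics/c_s15.png

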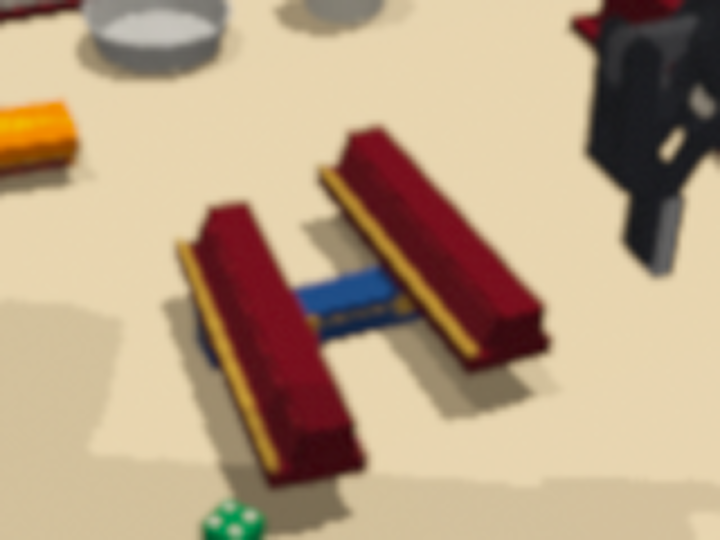

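View pics/w15.png

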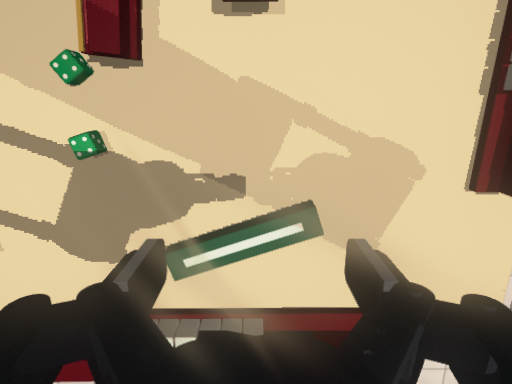

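Both racks stand level on the case alone, and each end's shadow is detached from it. The pusher shows in the wrist view at about (245,240). I'll measure it there.

```bash
python3 - <<'E'
from lv import *
w=load("w15.png"); im=w["img"]
g=green(im); g=comp(g,(200,262)); print(g.sum())
def T(p): return flatT(*p)
u=roi(g)
p,f=fit([(w,g,u)],PUSH,T,[.57,-.333,.3],[.01,.01,.1]);print(p.round(4),np.degrees(p[2]),f)
im2=cv2.resize(im[190:300,150:340,::-1],None,fx=4,fy=4,interpolation=cv2.INTER_CUBIC)
from ov import draw
draw(im2,w,PUSH,flatT(*p),np.array([150,190]),4,(0,255,255)); cv2.imwrite("pics/o15.png",im2)
# stripe
q=((im.min(2)>150)&(cv2.dilate(g,np.ones((3,3)))>0)).astype(np.uint8)
v,uu=np.nonzero(q); r=cv2.minAreaRect(np.column_stack([uu,v]).astype(np.float32)); b=cv2.boxPoints(r); print([at(w,*c,.024).round(4)[:2].tolist() for c in b], at(w,*r[0],.024))
E
```

```text
0.0Traceback (most recent call last):
  File "<stdin>", line 5, in <module>
  File "pf.py", line 6, in roi
    v,u=np.nonzero(m);return (max(u.min()-8,0),v.min()-8,u.max()+9,v.max()+9)
                                  ~~~~~^^
    return umr_minimum(a, axis, None, out, keepdims, initial, where)
ValueError: zero-size array to reduction operation minimum which has no identity
```

```bash
cat > pu.py <<'E'
from lv import *
from ov import draw
import sys
fn=sys.argv[1]; seed=tuple(map(int,sys.argv[2:4])); R0=tuple(map(int,sys.argv[4:8]))
w=load(fn); im=w["img"]; f=im.astype(float)
print(im[seed[1],seed[0]])
g=((f[...,1]>f[...,0]*1.05)).astype(np.uint8)
g=cv2.morphologyEx(g,cv2.MORPH_OPEN,np.ones((3,3))); n,l=cv2.connectedComponents(g); 
vals=l[seed[1]-2:seed[1]+3,seed[0]-2:seed[0]+3]; k=vals.max(); g=(l==k).astype(np.uint8)
g=cv2.morphologyEx(g,cv2.MORPH_CLOSE,np.ones((21,21))).astype(float); print(g.sum())
p,fv=fit([(w,g,roi(g))],PUSH,lambda p:flatT(*p),[.57,-.333,.3],[.01,.01,.1]);print(p.round(4),np.degrees(p[2]),fv)
k=4
im2=cv2.resize(im[R0[1]:R0[3],R0[0]:R0[2],::-1],None,fx=k,fy=k,interpolation=cv2.INTER_CUBIC)
draw(im2,w,PUSH,flatT(*p),np.array(R0[:2]),k,(0,255,255)); cv2.imwrite("pics/o_"+fn,im2)
q=(f.min(2)>110)&(g>0)
v,uu=np.nonzero(q); print(len(v)); r=cv2.minAreaRect(np.column_stack([uu,v]).astype(np.float32)); b=cv2.boxPoints(r); print([at(w,*c,.024).round(4)[:2].tolist() for c in b], at(w,*r[0],.024))
E
python3 pu.py w15.png 205 245 150 185 345 300
```

```text
[66 98 69]
2149.0
[ 0.5639 -0.3166  0.6148] 35.22720957919673 2300.196878123799
242
[[0.5007, -0.3497], [0.6218, -0.3085], [0.6253, -0.3193], [0.5032, -0.3612]] [ 0.56363778 -0.33439766  0.024     ]
```

View pics/o_w15.png

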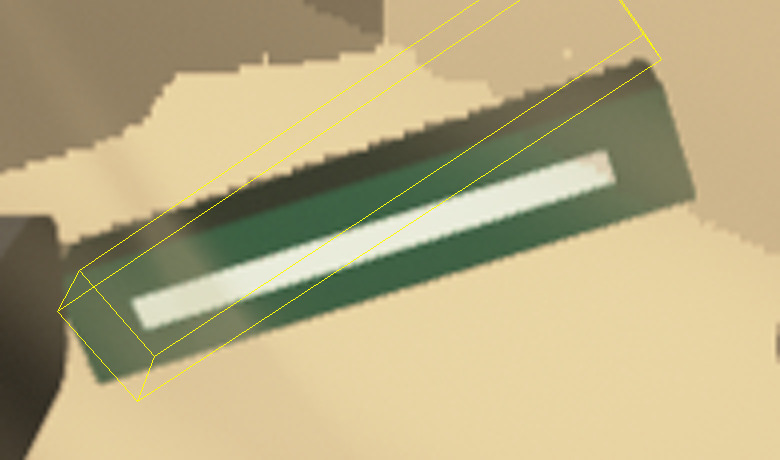

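```bash
python3 - <<'E'
from h import *
w=load("w15.png")
P=[at(w,150+u/4,185+v/4,.024)[:2] for u,v in((65,262),(100,382),(695,198),(658,88),(138,314),(610,167))]
P=np.array(P);print(P.round(4).tolist()); print("centre",P[:4].mean(0),"stripe c",P[4:].mean(0),"L",np.linalg.norm(P[2]-P[1]),np.linalg.norm(P[3]-P[0]),"W",np.linalg.norm(P[1]-P[0]),np.linalg.norm(P[3]-P[2]))
for a,b in((1,2),(0,3),(4,5)): print(np.degrees(np.arctan2(*(P[b]-P[a])[::-1])))
E
```

```text
[[0.4837, -0.3389], [0.4907, -0.3773], [0.6597, -0.3202], [0.6478, -0.2878], [0.5031, -0.3554], [0.6358, -0.3109]]
centre [ 0.5705009  -0.33106713] stripe c [ 0.56941805 -0.33312986] L 0.17835872341733133 0.17179564210003667 W 0.03901864248038523 0.03454754624650187
18.6495597253194
17.290036180543567
18.55245262612327
```

```bash
python3 - <<'E'
from plan import *
t=load("top0.png")
for u,v in((437,150),(434,95),(443,300)): print(at(t,u,v,.05).round(3))
a=plan([.5695,-.333,.13],np.radians(-71.4),1)
plan([.5695,-.333,.016],np.radians(-71.4),1,start=a)
E
```

```text
[ 0.566 -0.419  0.05 ]
[ 0.707 -0.42   0.05 ]
[ 0.19  -0.418  0.05 ]
[-0.03,0.22,0.19,0,0,0.91,1, -0.01,0.23,0.19,0,0,0.91,1, 0.01,0.23,0.19,0,0,0.92,1, 0.03,0.22,0.19,0,0,0.91,1, 0.06,0.22,0.19,0,0,0.92,1, 0.08,0.21,0.19,-0.01,0,0.91,1, 0.1,0.2,0.19,0,0,0.92,1, 0.11,0.19,0.19,-0.01,0,0.91,1, 0.13,0.18,0.19,-0.01,-0.01,0.92,1, 0.15,0.17,0.19,0,0,0.91,1]
[0.17,0.16,0.19,0,-0.01,0.92,1, 0.18,0.14,0.19,-0.01,0,0.91,1, 0.19,0.11,0.2,0,-0.01,0.92,1]
[0,0,0.95,0,0,0,1, 0,0,0.95,0,0,0,1, 0,0,0.95,0,0,0,1, 0,0.01,0.95,0,0,0,1]
```

arm_command(steps=[-0.03, 0.22, 0.19, 0, 0, 0.91, 0.75, -0.01, 0.23, 0.19, 0, 0, 0.91, 0.75, 0.01, 0.23, 0.19, 0, 0, 0.92, 0.75, 0.03, 0.22, 0.19, 0, 0, 0.91, 0.75, 0.06, 0.22, 0.19, 0, 0, 0.92, 0.75, 0.08, 0.21, 0.19, 0, 0, 0.91, 0.75, 0.1, 0.2, 0.19, 0, 0, 0.92, 0.75, 0.11, 0.19, 0.19, 0, 0, 0.91, 0.75, 0.13, 0.18, 0.19, 0, 0, 0.92, 0.75, 0.15, 0.17, 0.19, 0, 0, 0.91, 0.75])

```text
time: 20.2
tool_pos: [0.5698, -0.3098, 0.1424]
tcp_rot: [-2.784, 1.449, 0.006]
wrist_force: [-0.1, 0.2, 0.4]
width: 0.749
```

arm_command(steps=[0.17, 0.16, 0.19, 0, 0, 0.92, 0.75, 0.18, 0.14, 0.19, 0, 0, 0.91, 0.75, 0.19, 0.11, 0.2, 0, 0, 0.92, 0.75, 0, 0, 0, 0, 0, 0, 0.75])

```text
time: 20.7
tool_pos: [0.5668, -0.33, 0.1248]
tcp_rot: [-2.551, 1.829, 0.008]
wrist_force: [-0.1, 0.6, 1.0]
width: 0.756
```

```bash
python3 -c "
from plan import *
state(); snap('wrist','w16.png')
plan([.5695,-.333,.016],np.radians(-71.4),.75)"
```

```text
t 20.7 p [ 0.5668 -0.33    0.1248] xang -71.29 tilt 0.32 F [-0.1  0.6  1. ] w 0.756
[0.03,-0.01,0.91,0,0.01,0.01,0.75, 0.03,-0.01,0.91,0,0.01,0.01,0.75, 0.04,-0.01,0.91,0,0.01,0,0.75, 0.03,-0.01,0.92,0,0.02,0.01,0.75]
```

View pics/w16.png

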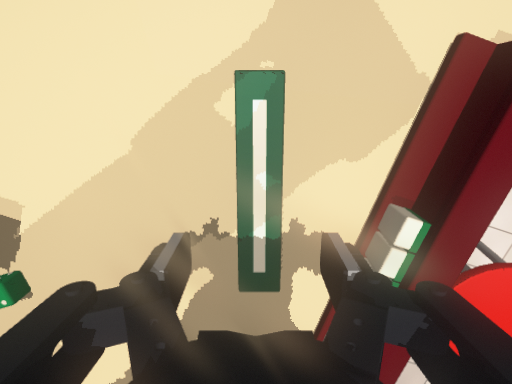

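```bash
python3 -c "
from plan import *
w=load('w16.png')
A,B=at(w,259.5,99,.024),at(w,259.5,272,.024); print(A,B,(A+B)/2,np.linalg.norm(A-B),np.degrees(np.arctan2(*(A-B)[1::-1])))
C,D=at(w,260,71,.024),at(w,260,292,.024); print((C+D)/2,np.linalg.norm(C-D))
c=((A+B)/2+(C+D)/2)/2
plan([c[0],c[1],.016],np.radians(-71.4),.75)"
```

```text
[ 0.63545728 -0.30977968  0.024     ] [ 0.50232352 -0.35548836  0.024     ] [ 0.5688904  -0.33263402  0.024     ] 0.140761788530625 18.948830956369623
[ 0.56866867 -0.33312075  0.024     ] 0.17902921737330266
[0.03,0,0.91,0,0.01,0.01,0.75, 0.03,-0.01,0.91,0,0.01,0.01,0.75, 0.03,0,0.91,0,0.01,0,0.75, 0.03,-0.01,0.92,0,0.02,0.01,0.75]
```

The pusher's centre is at (0.5688, -0.333) with yaw 18.9°, and the measured length of 179 mm matches the description. I'll descend and grip.

arm_command(steps=[0.03, 0, 0.91, 0, 0, 0, 0.75, 0.03, 0, 0.91, 0, 0, 0, 0.75, 0.03, 0, 0.91, 0, 0, 0, 0.75, 0.03, 0, 0.85, 0, 0, 0, 0.75, 0, 0, 0, 0, 0, 0, 0.75])

```text
time: 21.38
tool_pos: [0.5674, -0.3322, 0.0171]
tcp_rot: [-2.552, 1.828, 0.011]
wrist_force: [0.4, -0.3, -0.7]
width: 0.75
```

arm_command(steps=[0, 0, 0, 0, 0, 0, 0.2, 0, 0, 0, 0, 0, 0, 0.2, 0, 0, 0, 0, 0, 0, 0.2, 0, 0, 0, 0, 0, 0, 0.2, 0, 0, 0, 0, 0, 0, 0.2], squeeze=35)

```text
time: 22.0
tool_pos: [0.5708, -0.3347, 0.0218]
tcp_rot: [-2.551, 1.83, -0.004]
wrist_force: [-0.6, 1.0, 6.2]
width: 0.409
```

```bash
python3 -c "
from plan import *
state()"
```

```text
t 22.0 p [ 0.5708 -0.3347  0.0218] xang -71.31 tilt 0.19 F [-0.6  1.   6.2] w 0.409
```

arm_command(steps=[0, 0, -0.5, 0, 0, 0, 0.2, 0, 0, -1, 0, 0, 0, 0.2, 0, 0, -1, 0, 0, 0, 0.2, 0, 0, -1, 0, 0, 0, 0.2, 0, 0, -1, 0, 0, 0, 0.2, 0, 0, 0, 0, 0, 0, 0.2])

```text
time: 22.75
tool_pos: [0.5713, -0.3356, 0.1589]
tcp_rot: [-2.551, 1.83, -0.01]
wrist_force: [0.1, 0.0, -1.5]
width: 0.41
```

```bash
python3 - <<'E'
from plan import *
state(); snap('wrist','w17.png')
t=load('top0.png');s=load('side0.png')
print("far end",at(t,270.5,137.2,.024),"near end",at(t,272.5,204.5,.024),at(t,272.5,204.5,.0))
f=lambda u,v:((u+.5)/6.6-.5+230,(v+.5)/6.6-.5+165)
print("side bottom corner",at(s,*f(187,372),0),"top +y corner",at(s,*f(157,285),.024),"top -y edge at", at(s,*f(360,290),.024),at(s,*f(440,275),.024), "top +y edge",at(s,*f(350,243),.024),at(s,*f(425,228),.024))
t=load('t15.png'); im=t['img'].astype(int)
for v in (163,168,173,178,181):
    r=im[v,255:290]; q=(r[:,0]-r[:,2]).astype(float) # R-B: positive table, negative blue
    h=(q[:5].mean()+q.min())/2; k=np.nonzero(q<h)[0]; i,j=k[0],k[-1]
    l=255+i-1+(q[i-1]-h)/(q[i-1]-q[i]); rr=255+j+(q[j]-h)/(q[j]-q[j+1]); 
    print(v,round(l,2),round(rr,2),at(t,l,v,.024)[:2].round(4),at(t,rr,v,.024)[:2].round(4),((at(t,l,v,.024)+at(t,rr,v,.024))/2)[:2].round(4))
print(im[134:142,269].tolist())
E
```

```text
t 22.75 p [ 0.5713 -0.3356  0.1589] xang -71.32 tilt 0.37 F [ 0.1  0.  -1.5] w 0.41
far end [ 0.61249219 -0.00079273  0.024     ] near end [ 0.44175826 -0.00065273  0.024     ] [ 0.44251094 -0.00132361  0.        ]
side bottom corner [ 0.4467621 -0.0081042  0.       ] top +y corner [0.44409891 0.01624037 0.024     ] top -y edge at [ 0.51328119 -0.01387268  0.024     ] [ 0.54483889 -0.01604525  0.024     ] top +y edge [0.52153355 0.01504267 0.024     ] [0.5522459  0.01374871 0.024     ]
163 264.95 276.05 [0.5471 0.0152] [ 0.5463 -0.0128] [0.5467 0.0012]
168 265.51 275.69 [0.5343 0.0142] [ 0.5336 -0.0115] [0.534  0.0013]
173 265.56 275.97 [0.5217 0.0144] [ 0.5209 -0.0118] [0.5213 0.0013]
178 265.69 276.27 [0.509  0.0145] [ 0.5083 -0.0122] [0.5086 0.0012]
181 265.95 276.0 [0.5014 0.014 ] [ 0.5007 -0.0113] [0.5011 0.0014]
[[172, 158, 122], [173, 159, 123], [163, 150, 118], [120, 115, 103], [63, 72, 89], [39, 50, 77], [53, 35, 55], [71, 31, 37]]
```

View pics/w17.png

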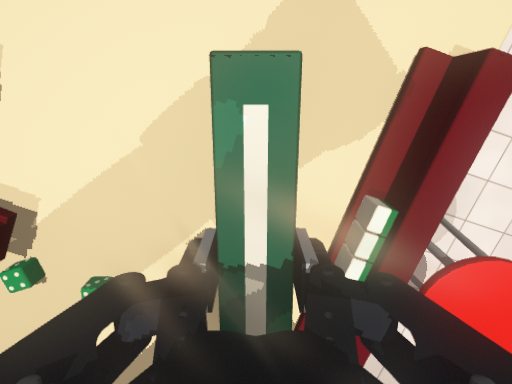

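```bash
python3 - <<'E'
from plan import *
w=load('w17.png'); s=bot.read_state()
d=np.array([np.cos(np.radians(18.7)),np.sin(np.radians(18.7))])
tz=.1589+.0022
tcp=np.array([.5713,-.3356])
for u,v in((211,52),(301,52),(244,105),(267,105)):
    X=at(w,u,v,tz)[:2]-tcp; print("along",(X@d).round(4),"across",(X@[-d[1],d[0]]).round(4))
a=plan([.5713,-.3356,.19],np.radians(-71.4),.2)
a=plan([.527,.001,.19],np.radians(-90),.2,start=a)
E
```

```text
along 0.0883 across 0.0166
along 0.0883 across -0.0178
along 0.0689 across 0.0042
along 0.0689 across -0.005
[0.02,-0.02,-0.56,-0.02,0,0.01,0.2, 0.02,-0.01,-0.56,-0.01,-0.01,0,0.2]
[-0.93,-0.18,0,0,0,0.26,0.2, -0.93,-0.16,0,0,0,0.26,0.2, -0.93,-0.13,0,0,0,0.26,0.2, -0.94,-0.11,0,0,0,0.26,0.2, -0.94,-0.08,0,0,0,0.26,0.2, -0.94,-0.05,0,0,0,0.26,0.2, -0.94,-0.03,0,0,0,0.26,0.2, -0.94,0,0,0,0,0.26,0.2, -0.94,0.02,0,0,0,0.26,0.2, -0.94,0.05,0,0,0,0.25,0.2]
[-0.94,0.07,0,0,0,0.26,0.2, -0.95,0.1,0.01,0,0,0.25,0.2]
```

The bar is held straight and within 2 mm of its centre. I'll carry it over the stack.

arm_command(steps=[0, 0, -0.5, 0, 0, 0, 0.2, -0.93, -0.18, -0.3, 0, 0, 0.26, 0.2, -0.93, -0.16, -0.2, 0, 0, 0.26, 0.2, -0.93, -0.13, 0, 0, 0, 0.26, 0.2, -0.94, -0.11, 0, 0, 0, 0.26, 0.2, -0.94, -0.08, 0, 0, 0, 0.26, 0.2, -0.94, -0.05, 0, 0, 0, 0.26, 0.2, -0.94, -0.03, 0, 0, 0, 0.26, 0.2, -0.94, 0, 0, 0, 0, 0.26, 0.2])

```text
time: 23.92
tool_pos: [0.5387, -0.1091, 0.1846]
tcp_rot: [-2.337, 2.098, 0.004]
wrist_force: [0.1, 0.8, -1.0]
width: 0.412
```

arm_command(steps=[-0.94, 0.02, 0, 0, 0, 0.26, 0.2, -0.94, 0.05, 0, 0, 0, 0.25, 0.2, -0.8, 0.1, 0, 0, 0, 0.26, 0.2, -0.5, 0.1, 0, 0, 0, 0.25, 0.2, 0, 0, 0, 0, 0, 0, 0.2, 0, 0, 0, 0, 0, 0, 0.2])

```text
time: 24.68
tool_pos: [0.5243, -0.0159, 0.1853]
tcp_rot: [-2.223, 2.218, 0.002]
wrist_force: [0.0, -0.3, -1.5]
width: 0.413
```

```bash
python3 -c "
from plan import *
state(); snap('wrist','w18.png'); snap('top','t18.png')
plan([.5285,.001,.10],np.radians(-90),.2)"
```

```text
t 24.68 p [ 0.5243 -0.0159  0.1853] xang -89.89 tilt 0.1 F [ 0.  -0.3 -1.5] w 0.413
[-0.14,-0.03,0.71,0,0,0,0.2, -0.14,-0.03,0.71,0,0.01,0,0.2, -0.14,-0.04,0.72,0,0,0,0.2, -0.15,-0.03,0.71,0,0.01,0.01,0.2]
```

View pics/w18.png

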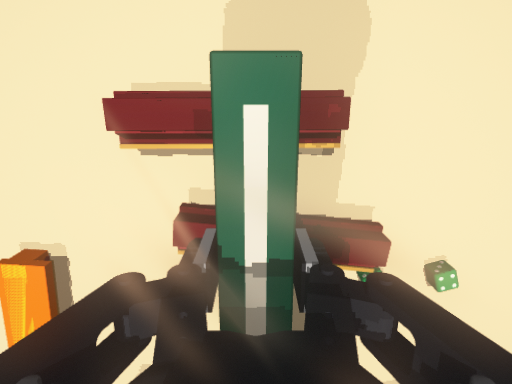

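View pics/t18.png

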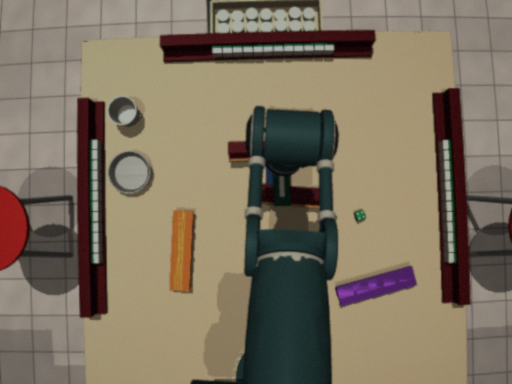

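arm_command(steps=[-0.14, -0.03, 0.71, 0, 0, 0, 0.2, -0.14, -0.03, 0.71, 0, 0, 0, 0.2, -0.14, -0.03, 0.71, 0, 0, 0, 0.2, -0.14, -0.03, 0.7, 0, 0, 0, 0.2, 0, 0, 0, 0, 0, 0, 0.2, 0, 0, 0, 0, 0, 0, 0.2])

```text
time: 25.52
tool_pos: [0.5287, 0.001, 0.1015]
tcp_rot: [-2.221, 2.219, 0.0]
wrist_force: [1.1, -0.8, -1.2]
width: 0.412
```

```bash
python3 -c "
from plan import *
state()
"; python3 look.py s19.png
```

```text
t 25.52 p [0.5287 0.001  0.1015] xang -89.94 tilt 0.14 F [ 1.1 -0.8 -1.2] w 0.412
t 25.52 p [0.5287 0.001  0.1015] xang -89.94 tilt 0.14 F [ 1.1 -0.8 -1.2] w 0.412
```

View pics/c_s19.png

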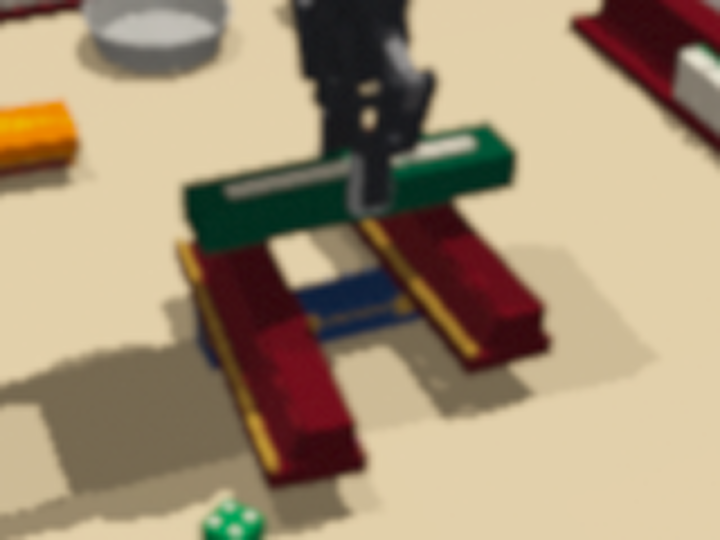

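arm_command(steps=[0, 0, 0.2, 0, 0, 0, 0.2, 0, 0, 0.2, 0, 0, 0, 0.2, 0, 0, 0.1, 0, 0, 0, 0.2, 0, 0, 0.05, 0, 0, 0, 0.2, 0, 0, 0.05, 0, 0, 0, 0.2])

```text
time: 26.2
tool_pos: [0.5282, 0.0016, 0.0827]
tcp_rot: [-2.222, 2.218, 0.001]
wrist_force: [-0.1, 0.1, -0.9]
width: 0.412
```

arm_command(steps=[0, 0, 0.05, 0, 0, 0, 0.2, 0, 0, 0.03, 0, 0, 0, 0.2])

```text
time: 26.45
tool_pos: [0.5282, 0.0016, 0.0804]
tcp_rot: [-2.222, 2.218, 0.001]
wrist_force: [-1.2, 0.5, -1.2]
width: 0.415
```

arm_command(steps=[0, 0, 0.03, 0, 0, 0, 0.2, 0, 0, 0.02, 0, 0, 0, 0.2])

```text
time: 26.7
tool_pos: [0.5283, 0.0015, 0.0798]
tcp_rot: [-2.222, 2.218, 0.002]
wrist_force: [-4.4, 0.3, 9.0]
width: 0.411
```

arm_command(steps=[0, 0, 0.02, 0, 0, 0, 0.2, 0, 0, 0, 0, 0, 0, 0.2])

```text
time: 26.95
tool_pos: [0.5283, 0.0016, 0.0798]
tcp_rot: [-2.222, 2.218, 0.001]
wrist_force: [-5.4, -0.1, 8.9]
width: 0.41
```

Contact came at z=0.0798, as predicted for 58 mm. I'll ease off the force and release gently.

arm_command(steps=[0, 0, -0.03, 0, 0, 0, 0.2, 0, 0, 0, 0, 0, 0, 0.2], squeeze=20)

```text
time: 27.2
tool_pos: [0.5285, 0.0016, 0.0798]
tcp_rot: [-2.221, 2.218, 0.001]
wrist_force: [-1.5, 1.0, 4.4]
width: 0.409
```

arm_command(steps=[0, 0, 0, 0, 0, 0, 0.45, 0, 0, 0, 0, 0, 0, 0.5, 0, 0, 0, 0, 0, 0, 0.6, 0, 0, 0, 0, 0, 0, 0.7, 0, 0, 0, 0, 0, 0, 0.7])

```text
time: 27.82
tool_pos: [0.5282, 0.0016, 0.0792]
tcp_rot: [-2.222, 2.218, 0.002]
wrist_force: [-0.4, -0.6, 0.3]
width: 0.699
```

```bash
python3 look.py s20.png
```

```text
t 27.82 p [0.5282 0.0016 0.0792] xang -89.92 tilt 0.13 F [-0.4 -0.6  0.3] w 0.699
```

View pics/c_s20.png

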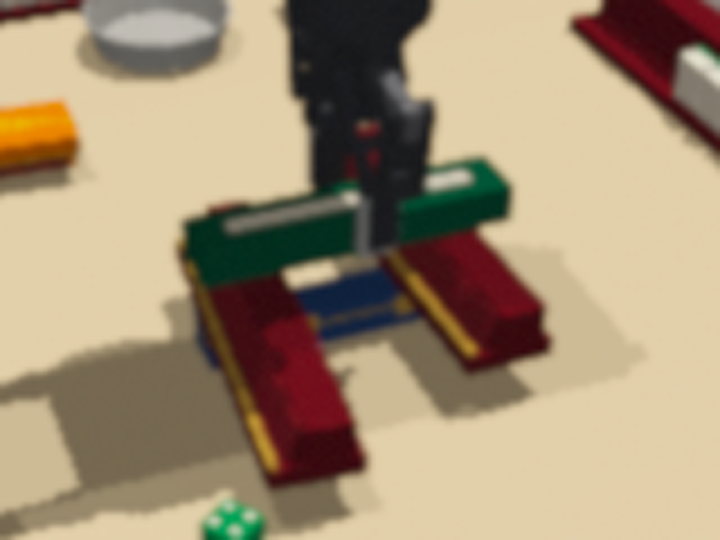

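Released, and the stack is steady. Now I'll lift straight up and move clear for the final look.

arm_command(steps=[0, 0, -0.3, 0, 0, 0, 0.7, 0, 0, -0.6, 0, 0, 0, 0.7, 0, 0, -1, 0, 0, 0, 0.7, 0, 0, -1, 0, 0, 0, 0.7, 0, 0, -1, 0, 0, 0, 0.7, 0, 0, -1, 0, 0, 0, 0.7])

```text
time: 28.62
tool_pos: [0.5284, 0.0012, 0.2291]
tcp_rot: [-2.221, 2.217, -0.001]
wrist_force: [-0.1, 0.5, -1.2]
width: 0.698
```

arm_command(steps=[1, 0, -0.3, 0, 0, 0, 0.7, 1, 0, -0.3, 0, 0, 0, 0.7, 1, 0, 0, 0, 0, 0, 0.7, 1, 0, 0, 0, 0, 0, 0.7, 1, 0, 0, 0, 0, 0, 0.7, 1, 0, 0, 0, 0, 0, 0.7, 1, 0, 0, 0, 0, 0, 0.7, 1, 0, 0, 0, 0, 0, 0.7, 0, 0, 0, 0, 0, 0, 0.7])

```text
time: 29.75
tool_pos: [0.5285, -0.2406, 0.2453]
tcp_rot: [-2.218, 2.221, -0.002]
wrist_force: [-0.5, -0.2, -0.9]
width: 0.7
```

```bash
python3 look.py s21.png; python3 - <<'E'
from h import *
d=snap('top','t21.png'); cv2.imwrite('pics/c_t21.png',cv2.resize(d['img'][100:230,200:420,::-1],None,fx=3.5,fy=3.5,interpolation=cv2.INTER_CUBIC))
E
```

```text
t 29.75 p [ 0.5285 -0.2406  0.2453] xang -90.07 tilt 0.15 F [-0.5 -0.2 -0.9] w 0.7
```

View pics/c_t21.png

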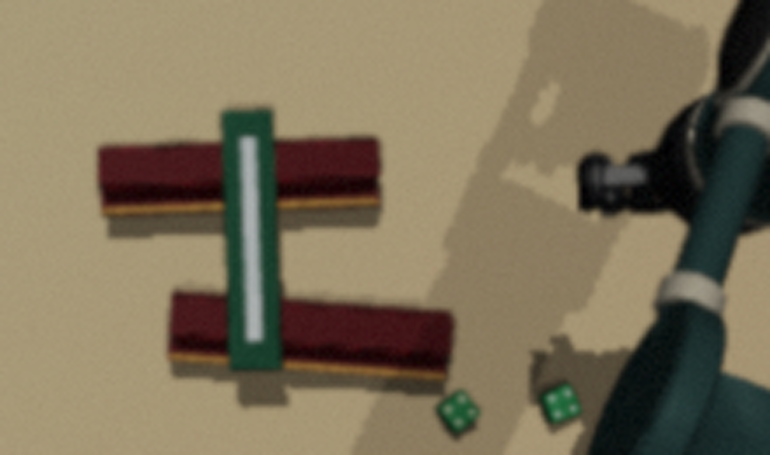

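View pics/c_s21.png

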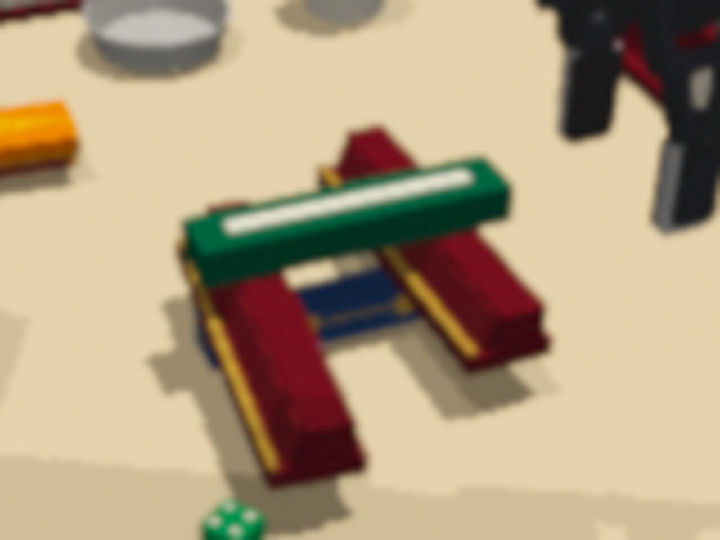

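```bash
python3 - <<'E'
from h import *
t=load('t21.png'); f=lambda u,v:((u+.5)/3.5-.5+200,(v+.5)/3.5-.5+100)
A,B=at(t,*f(247.5,136),.082),at(t,*f(254.5,342),.082); print(A,B,(A+B)/2,np.degrees(np.arctan2(*(A-B)[1::-1])))
a=load('top0.png')['img'].astype(int);b=t['img'].astype(int)
print(abs(a-b)[205:228,322:345].max(),abs(a-b)[205:225,355:366].max(),abs(a-b)[95:195,100:155].mean())
E
```

```text
[0.59917533 0.00127656 0.082     ] [0.45702849 0.00079336 0.082     ] [0.52810191 0.00103496 0.082     ] 0.19476506262351778
111 67 14.398666666666667
```

The pusher's centre is at (0.528, 0.001) with yaw 0.2°. The case measures (0.527, 0.001) with yaw about 0°. The dice are still at their original pixels, so I'm handing in.

```bash
python3 -c "
from workcell import bot
print(bot.finish_job())"
```

```text
the job is handed in; nothing more can be done
None
```

I slid both racks by their low ends until they tipped level on the case, with the finger backed off to confirm. I then pushed each about 8–10 mm further to bring its balance point near the case's middle. Only after that did I pick up the pusher and lay it across both racks. The job was handed in at about 30 s of the 72 s, and the largest wrist force reported was about 10 N.

**Last checks, with the arm clear:**
- **Pusher:** its centre is at (0.528, 0.001) with yaw 0.2°, against a case centre of about (0.527, 0.001). It touched down within 1 mm of the height expected for 58 mm.
- **Racks:** both look level and their shadows show them clear of the table at both ends. I measured rack pitch before laying the pusher. The two cameras disagreed there, the top view reading 2° to 4° and the side view -2° to -3°. The readings were alike for both racks, so I put this down to camera calibration and image masking.
- **Bystanders:** the dice are at their original pixel positions. The cup and ashtray look unmoved; I did not measure them.

**Not perfect:** the near rack turned about 6° in yaw when it dropped level. I tried to straighten it while pushing, but it stayed turned, so I left it.

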